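# Clear the pipe jig and wedge its saddle up

### The arm

A 7-joint arm with a two-finger parallel gripper is mounted at the origin on a cart in front of the work surface, level with it; the furniture and walls round the work are solid. World frame = base frame: x ahead of the robot, y to its left, z up, the work surface at z = 0. Lengths are in m, angles in rad, forces in N, time in s.
With the tool pointing down it reaches from about 0.4 to 0.9 m from the base axis. Payload 5.5 kg.
Tool frame: the origin (TCP) lies on the centre line of the jaws, within the pads' length; the fingertips stand 22 mm ahead of it and the grasp point (between the pads) lies 3 mm ahead of it; x points along the fingers, z is the direction in which the jaws open and shut, and the axes are right-handed (so a half turn about x gives the same grasp; the last joint's range is limited). The gripper opens to 92 mm and grips with 3 to 60 N. Pads are 19 mm wide; open, the fingers measure 130 mm over their backs; the gripper's body (75 mm by 190 mm) begins 47 mm behind the grasp point.
Start: joints at [-0.907, 0.501, -0.427, 1.55, 0.221, 1.138, -0.21], TCP at [0.254, 0.599, 0.249] pointing down, gripper open.
Joint ranges: [-2.88, 2.88], [-0.31, 2.03], [-1.54, 1.56], [0.2, 2.42], [-1.41, 4.55], [0.19, 2.02], [-2.57, 2.57]. Speed limits (rad/s): [2.57, 2.57, 3.14, 3.14, 3.14, 3.14, 3.14].

### API

Orientations are given as a unit quaternion [w, x, y, z].
In Python, from bench import manip gives the robot as it stands. The module is installed in compiled form; this text tells all that it offers.
- The arm moves only by the shell command python3 -m pendant 'ROWS' [FORCE]. ROWS is JSON, a list of rows, each an object with "translation": the shift along the tool's x, y, z in m, a list of three; "rot": the turn, a rotation vector about the tool's x, y, z in rad, a list of three; "gripper": the opening, from 0 (shut) to 1 (fully open). In form: [{"translation": [x, y, z], "rot": [rx, ry, rz], "gripper": gripper}, ...]. A call has 1 to 12 rows; each row shifts and turns the commanded pose from where the row before left it, along the tool's axes as they then stand; what a row does not reach is not made up. A row lasts 1/10 s, in which the tool goes at most 50 mm and 8.59 degrees, less where a joint would pass 70% of its speed; a pose out of reach is approached as far as the arm can. A call is refused whole if a number of a shift passes 0.05 or a number of a turn 0.15, either way. A call with a gripper value outside its range is refused whole. The fingers move at their own pace and stop on an object; FORCE is the grip in N (left out, the last holds). Time passes only in rows, so rows that do not move let the fingers close. It gives the time, the measured TCP pose, the force and the opening at its end, in the units of the state.
- manip.read_state(): the state, without advancing time (a new reading comes with each control period).
- manip.get_image(name): name is "scene" or "side" or "wrist"; returns (picture, depth): 400x640x3 uint8, red, green, blue; 400x640 float32, m along the optical axis (not along the pixel's ray), 0 where there is no reading.
- manip.get_calibration(name): a dict with "mtx" (3x3 intrinsics, pixels), "view" (4x4, takes a point from world to camera coordinates). Camera axes: x right, y down, z forward; pixel columns grow to the right and rows downward; lengths in m; the calibration is good to about 2 mm. The wrist camera is an equidistant fisheye: a pixel r from the principal point sees the ray r / f radians off the axis. A picture is of the moment at which its call begins: read the wrist's pose just before it. get_calibration takes no time and is no camera call; for the wrist camera it gives the pose at the moment of the call.
- manip.sign_off(): hands the job in, once; it reports no verdict.
The state is a dict: "clock": time; "joint_pos": joint angles; "joint_velocities": joint speeds; "joint_torque": joint torques, N m; "eef_pos": TCP position; "ee_rot": TCP orientation; "force": force on the tool from outside, world axes, zero at the start; "moment": the same for the moment, N m; "width": opening from 0.0 (shut) to 1.0 (fully open).
Only numpy, scipy, OpenCV 4.12 (cv2) and the standard library are available. Lean on these libraries where they do the work, as an engineer would, in place of code of your own. Each camera call takes 0.05 s, during which the arm holds its last target.

### The job

With the scraper block, sweep the three loose steel chips off the jig's base plate (not with your fingers and not with the wedge), and put the scraper down on the bench. Then take the wooden wedge and, keeping it flat on the plate, push its thin end in under the middle of the pipe saddle's rounded front edge until the saddle just lifts off the plate, by about 5 mm. Finish there still holding the wedge in the gripper: do not touch the saddle or its pipe with the robot, and leave the mug, tape measure, union and nut alone.

Things in the scene. Friction and masses are not known exactly. Their poses are not given: they have to be found in the camera images.
- jig_plate: fixed dark steel base plate on the bench, 280 x 150 x 15 mm. Origin: centre of its underside; z up. x (the 280 mm way) runs from the bare free half, near the robot, with the chips, to the half with the saddle; y is the 150 mm way. Position and yaw vary. Four guide studs with nuts at x = 42 and 118, y = +-45 mm, tops 75 mm above the bench
- saddle: grey steel bridge with a red pipe; slides only up and down on the studs (0 to 20 mm, 0.5 to 1 kg, no spring). Axes as jig_plate, origin at plate x = 75, y = 0, on the plate top when down. 110 mm wide; two side feet, between them a 70 mm wide tunnel along x, roof 10 mm above the plate. Bridge top 28 mm above the plate; pipe (34 mm thick, along y, at plate x = 85) reaches 69 mm above it
- saddle_nose (a point): lowest line of the saddle's rounded front edge (radius 9 mm), mid-width: plate x = 29 mm, y = 0, 25 mm above the bench (10 above the plate) when the saddle is down. The edge reaches 9 mm farther toward the free half. The rise of this point is the lift
- wedge_grip (a point): loose wooden wedge, 150 x 32 mm, x to its thin end, z up. Site: middle of the grip block (45 long, 32 wide, top 55 mm), 35 mm above the sole, 118 mm behind the thin end. Thickness d mm behind the thin end is 4 + d/4 (to d = 90): touches the nose with the point 95 mm short of the nose point, 5 mm lift at 75 mm. Starts on the bench left or right of the plate, thin end roughly ahead; does not slip back
- scraper_grip (a point): loose scraper (0.18 kg): aluminium bar 130 mm long (x), 24 wide (y), 22 high, dark strips on the long sides; wooden grip rib on top, 64 long, 22 wide, from 21 to 61 mm height. Site: middle of the rib, 41 mm above the sole; z up. Starts on the bench on the side of the plate opposite to the wedge, within 0.4 rad of x ahead
- chip_1_mid (a point): middle of a loose steel chip, about 14 x 9 x 7 mm, 12 g; one of three. Starts on the free half of the plate at plate x between -105 and -15 mm, y within 40 mm of the centre line
- chip_2_mid (a point): middle of a loose steel chip, about 12 x 11 x 8 mm, 12 g; one of three. Starts on the free half of the plate at plate x between -105 and -15 mm, y within 40 mm of the centre line
- chip_3_mid (a point): middle of a loose steel chip, about 16 x 8 x 7 mm, 12 g; one of three. Starts on the free half of the plate at plate x between -105 and -15 mm, y within 40 mm of the centre line
- mug: grey mug, 85 x 115 x 88 mm, bystander at the far right; origin under its centre
- tape_measure: yellow and black pocket tape measure, 68 x 72 x 34 mm, bystander at the right; origin under its centre
- union_a: brass pipe union, 41 x 47 x 48 mm, bystander at the left; origin under its centre
- nut_a: steel hexagon nut, 41 x 47 x 18 mm, bystander at the left; origin under its centre
There are look-alikes about, which are no part of the job. What is shaped like the part that bears scraper_grip but pink is not meant.

How it is judged:
By the outcome, as a careful person would: the job done as asked, in the order asked, and still so for the second after the job is handed in, while the arm keeps its last pose, push and grip.
It also fails if it takes over 66 s, if anything falls off the work surface, if the arm or the gripper's body presses on something with over 40 N, if the wrist force passes 120 N, or if a joint passes its speed limit or range.

## Working session

There is one attempt and no reset: what is moved stays moved. The work goes in short steps, Python scripts to look and compute and a shell command to move; the robot and the scene stay as the last step left them, time stands still between calls to the robot, and variables do not carry over. Pictures are saved under pics/ and viewed, and the job is handed in when it is done.

```bash
mkdir -p pics; ls
cat > h.py <<'E'
import numpy as np, cv2
from bench import manip
def snap(n,fn):
    im,d=manip.get_image(n); cv2.imwrite(f'pics/{fn}.png',im[:,:,::-1]); np.savez(f'pics/{fn}.npz',im=im,d=d,**manip.get_calibration(n)); return im,d
def px(fn,u,v,z=None):
    f=np.load(f'pics/{fn}.npz');K=f['mtx'];V=f['view'];R=V[:3,:3];t=V[:3,3]
    r=np.array([(u-K[0,2])/K[0,0],(v-K[1,2])/K[1,1],1.])
    if z is None: 
        p=r*f['d'][int(v),int(u)]; return R.T@(p-t)
    c=-R.T@t; w=R.T@r; return c+w*(z-c[2])/w[2]
def proj(fn,P):
    f=np.load(f'pics/{fn}.npz');K=f['mtx'];V=f['view'];p=(V[:3,:3]@np.array(P).T).T+V[:3,3];q=(K@p.T).T;return q[:,:2]/q[:,2:]
def crop(fn,u0,v0,u1,v1,s,out):
    f=cv2.imread(f'pics/{fn}.png')[v0:v1,u0:u1]; cv2.imwrite(f'pics/{out}.png',cv2.resize(f,None,fx=s,fy=s,interpolation=cv2.INTER_CUBIC))
E
python3 - <<'E'
from h import *
np.set_printoptions(precision=4,suppress=True)
print(manip.read_state())
for n in('scene','side'):
    snap(n,n+'0');c=manip.get_calibration(n);print(c)
E
```

```text
pics
{'clock': 0.0, 'joint_pos': array([-0.9068,  0.5018, -0.4268,  1.5514,  0.2208,  1.1383, -0.2103]), 'joint_velocities': array([0.0008, 0.0002, 0.0001, 0.0018, 0.0007, 0.002 , 0.0004]), 'joint_torque': array([ -0.0012, -56.6577,  -5.8161, -27.9109,  -0.0685,   0.0307,
         0.0002]), 'eef_pos': array([0.2534, 0.5979, 0.2477]), 'ee_rot': array([ 0.5889, -0.3908,  0.5901,  0.3901]), 'force': array([ 0.0433, -1.0621, -0.0792]), 'moment': array([-0.0046,  0.0079, -0.0081]), 'width': 1.000691655795119}
{'mtx': array([[471.2616,   0.    , 320.757 ],
       [  0.    , 471.2616, 191.6782],
       [  0.    ,   0.    ,   1.    ]]), 'view': array([[-0.8342, -0.5513, -0.0107,  0.4851],
       [-0.2422,  0.3837, -0.8911,  0.2043],
       [ 0.4954, -0.7408, -0.4536,  1.2096],
       [ 0.    ,  0.    ,  0.    ,  1.    ]])}
{'mtx': array([[404.8515,   0.    , 316.0432],
       [  0.    , 404.8515, 200.9806],
       [  0.    ,   0.    ,   1.    ]]), 'view': array([[-0.9749, -0.222 ,  0.0182,  0.5443],
       [-0.1376,  0.5358, -0.8331,  0.1194],
       [ 0.1752, -0.8147, -0.5528,  0.9756],
       [ 0.    ,  0.    ,  0.    ,  1.    ]])}
```

View pics/scene0.png

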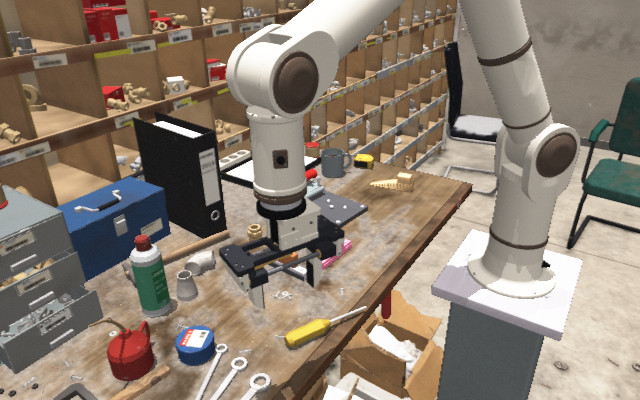

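View pics/side0.png

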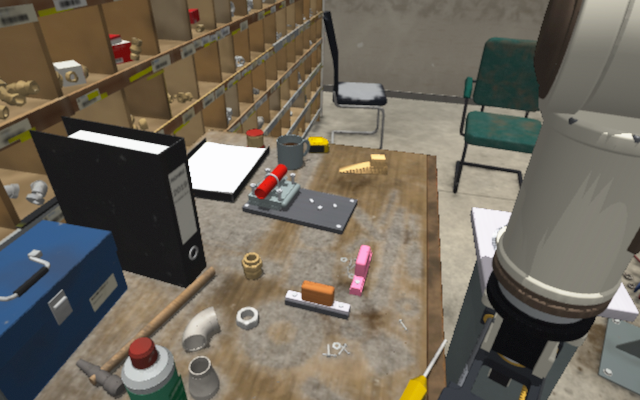

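The side view shows plate (245-357,190-230), saddle with the red pipe (270,185), chips near (310-335,200-210), scraper (318,298), pink decoy (361,270), wedge (363,165). I'll enlarge it.

Run:
```python
from h import *
crop('side0',235,145,395,235,5,'c1'); crop('side0',270,240,390,330,6,'c2')
```

```text
(no output)
```

View pics/c1.png

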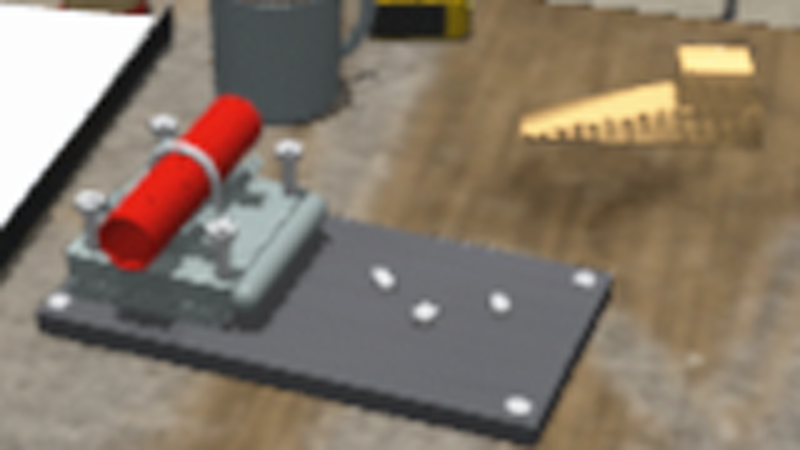

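View pics/c2.png

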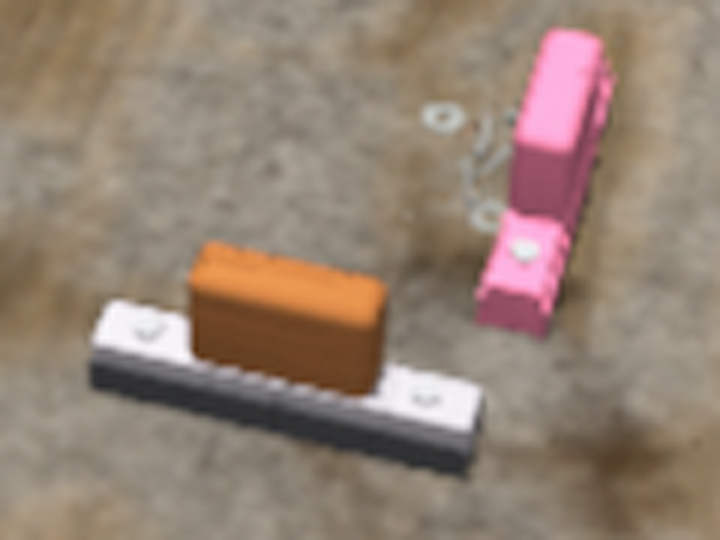

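Run:
```python
from h import *
np.set_printoptions(precision=4,suppress=True)
def a(l,s,o,z):
    P=[]
    for u,v in l:
        U,V=o[0]+u/s-.0,o[1]+v/s
        print((round(U,1),round(V,1)),'plane',px('side0',U,V,z),'depth',px('side0',U,V)); P.append(px('side0',U,V,z))
    return np.array(P)
o=(235,145)
print('plate');C=a([(610,275),(536,428),(40,315)],5,o,.015)
print(np.linalg.norm(C[0]-C[1]),np.linalg.norm(C[1]-C[2]))
e=(C[2]-C[1]);print('yaw',np.arctan2(e[1],e[0]));w=C[0]-C[1];print('yaw2',np.arctan2(w[0],-w[1]))
print('ctr',(C[0]+C[2])/2)
print('screws');a([(585,278),(518,405),(58,300)],5,o,.016)
print('chips');a([(383,277),(425,311),(500,302)],5,o,.0185)
print('wedge tip');a([(522,122),(527,138)],5,o,.002)
print('wedge gripblock top');a([(678,47),(748,47),(755,72),(684,74)],5,o,.055)
print('wedge sole right-near');a([(762,147)],5,o,.0)
o=(270,240)
print('rib top');a([(208,243),(385,283),(375,325),(193,285)],6,o,.061)
print('bar top');a([(118,302),(483,385),(470,433),(95,348)],6,o,.022)
```

```text
plate
(357.0, 200.0) plane [ 0.4621 -0.0859  0.015 ] depth [ 0.4623 -0.0877  0.0138]
(342.2, 230.6) plane [0.4785 0.0602 0.015 ] depth [0.4788 0.0576 0.0129]
(243.0, 208.0) plane [0.7513 0.0282 0.015 ] depth [0.7534 0.0236 0.0116]
0.14701067313249097 0.2746743709075757
yaw -0.11667086213268532
yaw2 -0.11155365856900232
ctr [ 0.6067 -0.0288  0.015 ]
screws
(352.0, 200.6) plane [ 0.4749 -0.0779  0.016 ] depth [ 0.4752 -0.0805  0.0143]
(338.6, 226.0) plane [0.4903 0.0451 0.016 ] depth [0.4904 0.0442 0.0153]
(246.6, 205.0) plane [0.7466 0.0139 0.016 ] depth [0.7477 0.0114 0.0141]
chips
(311.6, 200.4) plane [ 0.5819 -0.0476  0.0185] depth [ 0.5804 -0.041   0.023 ]
(320.0, 207.2) plane [ 0.5527 -0.0212  0.0185] depth [ 0.5512 -0.0139  0.0236]
(335.0, 205.4) plane [ 0.5154 -0.0395  0.0185] depth [ 0.5153 -0.0389  0.0189]
wedge tip
(339.4, 169.4) plane [ 0.5431 -0.2677  0.002 ] depth [ 0.5434 -0.2699  0.0008]
(340.4, 172.6) plane [ 0.5364 -0.2482  0.002 ] depth [ 0.5377 -0.2565 -0.0027]
wedge gripblock top
(370.6, 154.4) plane [ 0.4514 -0.2925  0.055 ] depth [ 0.4585 -0.4008  0.0007]
(384.6,
[... 233 characters left out ...]
ge sole right-near
(387.4, 174.4) plane [ 0.3919 -0.2779  0.    ] depth [ 0.3918 -0.2751  0.0016]
rib top
(304.7, 280.5) plane [0.5152 0.2947 0.061 ] depth [ 0.5307  0.2326 -0.0023]
(334.2, 287.2) plane [0.4557 0.2984 0.061 ] depth [0.4562 0.2952 0.0577]
(332.5, 294.2) plane [0.4554 0.317  0.061 ] depth [0.4563 0.3115 0.0552]
(302.2, 287.5) plane [0.5152 0.314  0.061 ] depth [0.5169 0.3077 0.0544]
bar top
(289.7, 290.3) plane [0.5475 0.2908 0.022 ] depth [0.5474 0.2911 0.0224]
(350.5, 304.2) plane [0.4216 0.2977 0.022 ] depth [0.4216 0.2968 0.021 ]
(348.3, 312.2) plane [0.4225 0.3186 0.022 ] depth [0.4228 0.3154 0.0183]
(285.8, 298.0) plane [0.5492 0.3125 0.022 ] depth [0.5551 0.2941 0.0013]
```

```bash
cat >> h.py <<'E'
from scipy.spatial.transform import Rotation as Ro
np.set_printoptions(precision=4,suppress=True)
def toolR(yaw,flip=False):
    z=np.array([-np.sin(yaw),np.cos(yaw),0])*(-1 if flip else 1); x=np.array([0,0,-1.]); return np.array([x,np.cross(z,x),z]).T
def cur():
    s=manip.read_state();q=s['ee_rot'];return s,Ro.from_quat([q[1],q[2],q[3],q[0]]).as_matrix()
def need(p,yaw,flip=False):
    s,R=cur();T=toolR(yaw,flip)
    print('t',round(s['clock'],2),'tcp',s['eef_pos'],'F',s['force'],'w',round(s['width'],3))
    print('rotvec(tool)',Ro.from_matrix(R.T@T).as_rotvec(),'shift(tool now)',R.T@(p-s['eef_pos']),'shift(target axes)',T.T@(p-s['eef_pos']),'world',p-s['eef_pos'])
PY=-.114;PC=np.array([.6087,-.0305])
def toplate(p,C=PC,yaw=PY):
    c,s_=np.cos(yaw),np.sin(yaw);d=np.array(p)[:2]-C;return np.array([c*d[0]+s_*d[1],-s_*d[0]+c*d[1]])
def fromplate(p,C=PC,yaw=PY):
    c,s_=np.cos(yaw),np.sin(yaw);return C+np.array([c*p[0]-s_*p[1],s_*p[0]+c*p[1]])
E
python3 - <<'E'
from h import *
print(cur()[1])
for f in(0,1): need(np.array([.4855,.306,.16]),-.05,f)
for c in [(.5819,-.0476),(.5527,-.0212),(.5154,-.0395)]: print(toplate(c))
print(manip.get_calibration('wrist'))
E
```

```text
[[-0.0008 -0.9208  0.3901]
 [-0.0016  0.3901  0.9208]
 [-1.      0.0001 -0.0017]]
t 0.1 tcp [0.2534 0.5979 0.2478] F [-0.3723 -0.4981 -0.5668] w 0.999
rotvec(tool) [-0.3507 -0.0017 -0.0004] shift(tool now) [ 0.0881 -0.3276 -0.1781] shift(target axes) [ 0.0878 -0.2464 -0.28  ] world [ 0.2321 -0.2919 -0.0878]
t 0.1 tcp [0.2534 0.5979 0.2478] F [-0.3723 -0.4981 -0.5668] w 0.999
rotvec(tool) [ 2.7909 -0.0005  0.0024] shift(tool now) [ 0.0881 -0.3276 -0.1781] shift(target axes) [0.0878 0.2464 0.28  ] world [ 0.2321 -0.2919 -0.0878]
[-0.0247 -0.02  ]
[-0.0567  0.0029]
[-0.0917 -0.0196]
{'mtx': array([[309.7069,   0.    , 322.4518],
       [  0.    , 309.7069, 200.5901],
       [  0.    ,   0.    ,   1.    ]]), 'view': array([[ 0.3903,  0.9207, -0.0019, -0.6489],
       [ 0.8915, -0.3775,  0.2504, -0.0327],
       [ 0.2298, -0.0994, -0.9681,  0.3903],
       [ 0.    ,  0.    ,  0.    ,  1.    ]])}
```

```bash
python3 -m pendant '[{"translation":[0.02,0,0],"rot":[-0.12,0,0],"gripper":1},{"translation":[0.02,0,0],"rot":[-0.12,0,0],"gripper":1},{"translation":[0.02,0,0],"rot":[-0.11,0,0],"gripper":1},{"translation":[0.003,-0.0274,-0.0311],"rot":[0,0,0],"gripper":1},{"translation":[0.003,-0.0274,-0.0311],"rot":[0,0,0],"gripper":1},{"translation":[0.003,-0.0274,-0.0311],"rot":[0,0,0],"gripper":1},{"translation":[0.003,-0.0274,-0.0311],"rot":[0,0,0],"gripper":1},{"translation":[0.003,-0.0274,-0.0311],"rot":[0,0,0],"gripper":1},{"translation":[0.003,-0.0274,-0.0311],"rot":[0,0,0],"gripper":1},{"translation":[0.003,-0.0274,-0.0311],"rot":[0,0,0],"gripper":1},{"translation":[0.003,-0.0274,-0.0311],"rot":[0,0,0],"gripper":1},{"translation":[0.003,-0.0274,-0.0311],"rot":[0,0,0],"gripper":1}]'
python3 - <<'E'
from h import *
snap('wrist','w1'); need(np.array([.4855,.306,.041]),-.05)
E
```

```text
clock: 1.3
eef_pos: [0.4863, 0.3048, 0.1613]
ee_rot: [0.512, -0.487, 0.513, 0.487]
force: [-0.2, 0.4, 0.1]
width: 0.998
t 1.35 tcp [0.492  0.2964 0.1604] F [ 4.5924 -5.6762 -0.525 ] w 1.004
rotvec(tool) [-0.0101 -0.0059  0.0021] shift(tool now) [0.1193 0.0073 0.0099] shift(target axes) [0.1194 0.007  0.0093] world [-0.0065  0.0096 -0.1194]
```

View pics/w1.png

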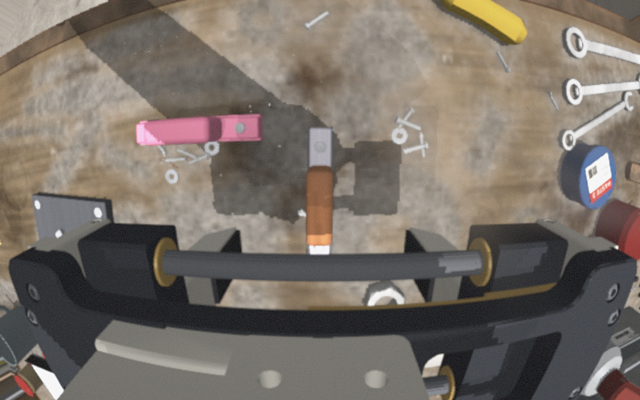

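```bash
cat >> h.py <<'E'
def wsnap(fn):
    c=manip.get_calibration('wrist'); im,d=manip.get_image('wrist'); cv2.imwrite(f'pics/{fn}.png',im[:,:,::-1]); np.savez(f'pics/{fn}.npz',im=im,d=d,**c)
def wpx(fn,u,v,z):
    f=np.load(f'pics/{fn}.npz');K=f['mtx'];V=f['view'];R=V[:3,:3];t=V[:3,3]
    a=np.array([u-K[0,2],v-K[1,2]]);r=np.hypot(*a);th=r/K[0,0]
    w=R.T@np.array([*(a/r*np.sin(th)),np.cos(th)]);c=-R.T@t;return c+w*(z-c[2])/w[2]
E
python3 -m pendant '[{"translation":[0,0,0],"rot":[0,0,0],"gripper":1},{"translation":[0,0,0],"rot":[0,0,0],"gripper":1},{"translation":[0,0,0],"rot":[0,0,0],"gripper":1}]'
python3 - <<'E'
from h import *
wsnap('w2'); crop('w2',220,100,420,280,4,'w2c'); need(np.array([.4855,.306,.041]),-.05)
E
```

```text
clock: 1.65
eef_pos: [0.4844, 0.308, 0.1617]
ee_rot: [0.512, -0.487, 0.512, 0.488]
force: [-0.6, 0.3, 0.0]
width: 0.998
t 1.7 tcp [0.4844 0.3081 0.1618] F [0.1699 0.0973 0.4836] w 0.998
rotvec(tool) [ 0.0021  0.0008 -0.0005] shift(tool now) [ 0.1208 -0.0012 -0.0022] shift(target axes) [ 0.1208 -0.0012 -0.0021] world [ 0.0011 -0.0021 -0.1208]
```

View pics/w2c.png

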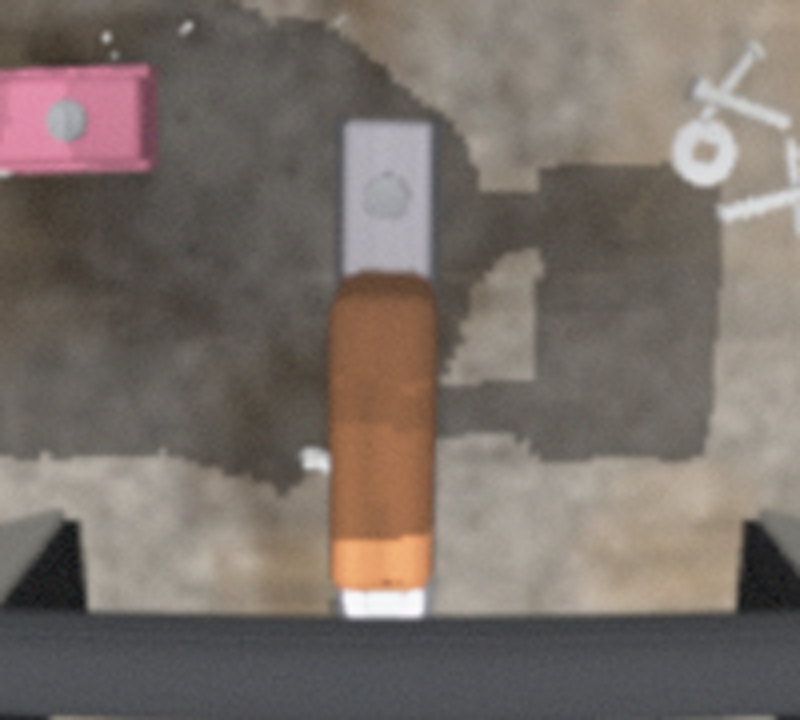

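Run:
```python
from h import *
f=lambda u,v,z:wpx('w2',220+u/4,100+v/4,z)
for p in[(332,300,.061),(437,300,.061),(332,588,.061),(432,588,.061),(343,121,.022),(436,121,.022),(344,270,.022),(434,270,.022)]: print(p,f(*p))
```

```text
(332, 300, 0.061) [0.4585 0.2937 0.061 ]
(437, 300, 0.061) [0.4595 0.3142 0.061 ]
(332, 588, 0.061) [0.5189 0.2898 0.061 ]
(432, 588, 0.061) [0.5198 0.3105 0.061 ]
(343, 121, 0.022) [0.4248 0.2957 0.022 ]
(436, 121, 0.022) [0.4258 0.3163 0.022 ]
(344, 270, 0.022) [0.4583 0.2941 0.022 ]
(434, 270, 0.022) [0.4593 0.3143 0.022 ]
```

Run:
```python
from h import *
need(np.array([.4882,.3025,.048]),-.063)
```

```text
t 1.7 tcp [0.4844 0.3081 0.1618] F [0.1699 0.0973 0.4836] w 0.998
rotvec(tool) [ 0.0151  0.0008 -0.0005] shift(tool now) [ 0.1138 -0.0041 -0.0055] shift(target axes) [ 0.1138 -0.0041 -0.0054] world [ 0.0038 -0.0056 -0.1138]
```

```bash
python3 -m pendant '[{"translation":[0.02,-0.004,-0.0054],"rot":[0.015,0,0],"gripper":1},{"translation":[0.03,0,0],"rot":[0,0,0],"gripper":1},{"translation":[0.03,0,0],"rot":[0,0,0],"gripper":1},{"translation":[0.022,0,0],"rot":[0,0,0],"gripper":1},{"translation":[0.012,0,0],"rot":[0,0,0],"gripper":1},{"translation":[0,0,0],"rot":[0,0,0],"gripper":1},{"translation":[0,0,0],"rot":[0,0,0],"gripper":0.2},{"translation":[0,0,0],"rot":[0,0,0],"gripper":0},{"translation":[0,0,0],"rot":[0,0,0],"gripper":0},{"translation":[0,0,0],"rot":[0,0,0],"gripper":0},{"translation":[0,0,0],"rot":[0,0,0],"gripper":0},{"translation":[0,0,0],"rot":[0,0,0],"gripper":0}]' 40
python3 - <<'E'
from h import *
need(np.array([.4882,.3025,.048]),-.063)
E
```

```text
clock: 2.9
eef_pos: [0.4895, 0.3008, 0.048]
ee_rot: [0.516, -0.483, 0.516, 0.483]
force: [-0.3, 0.2, -0.4]
width: 0.529
t 2.9 tcp [0.4895 0.3008 0.048 ] F [-0.2812  0.2224 -0.4124] w 0.529
rotvec(tool) [-0.003   0.0002  0.0004] shift(tool now) [-0.      0.0015  0.0016] shift(target axes) [-0.      0.0014  0.0016] world [-0.0013  0.0017  0.    ]
```

Still closing; wait.

```bash
python3 -m pendant '[{"translation":[0,0,0],"rot":[0,0,0],"gripper":0},{"translation":[0,0,0],"rot":[0,0,0],"gripper":0},{"translation":[0,0,0],"rot":[0,0,0],"gripper":0},{"translation":[0,0,0],"rot":[0,0,0],"gripper":0},{"translation":[0,0,0],"rot":[0,0,0],"gripper":0},{"translation":[0,0,0],"rot":[0,0,0],"gripper":0},{"translation":[0,0,0],"rot":[0,0,0],"gripper":0}]'
python3 - <<'E'
from h import *
C=PC
need(np.array([*fromplate((-.057,.075)),.12]),PY)
snap('scene','s1');snap('side','sd1')
E
```

```text
clock: 3.6
eef_pos: [0.4893, 0.3009, 0.0476]
ee_rot: [0.516, -0.483, 0.516, 0.483]
force: [1.2, -0.5, -1.5]
width: 0.239
t 3.6 tcp [0.4893 0.3009 0.0476] F [ 1.1886 -0.4624 -1.4768] w 0.239
rotvec(tool) [ 0.0484  0.     -0.0002] shift(tool now) [-0.0724 -0.0876 -0.2452] shift(target axes) [-0.0724 -0.0993 -0.2407] world [ 0.0713 -0.2504  0.0724]
```

View pics/sd1.png

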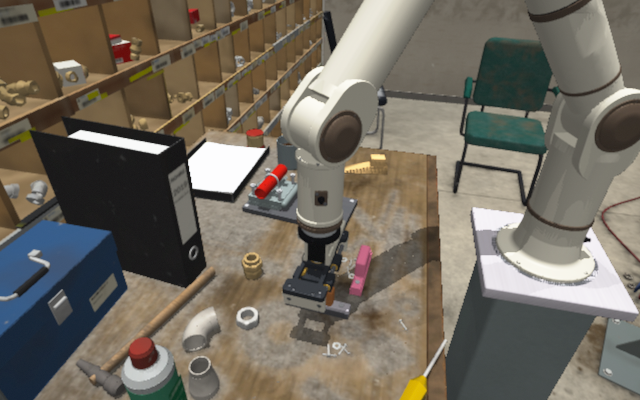

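View pics/s1.png

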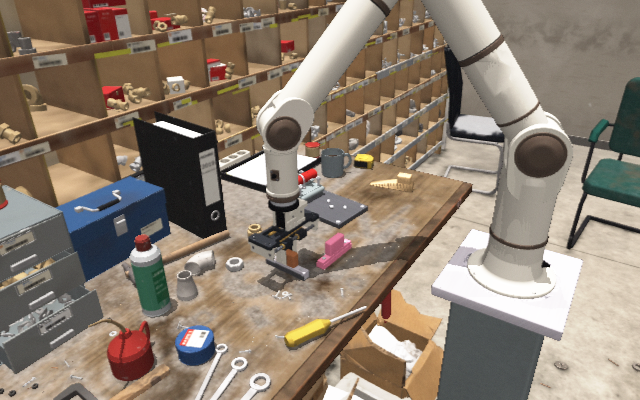

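```bash
python3 -m pendant '[{"translation":[-0.02,0,0],"rot":[0,0,0],"gripper":0},{"translation":[-0.03,0,0],"rot":[0,0,0],"gripper":0},{"translation":[-0.022,0,0],"rot":[0.048,0,0],"gripper":0},{"translation":[0,-0.0142,-0.0387],"rot":[0,0,0],"gripper":0},{"translation":[0,-0.0142,-0.0387],"rot":[0,0,0],"gripper":0},{"translation":[0,-0.0142,-0.0387],"rot":[0,0,0],"gripper":0},{"translation":[0,-0.0142,-0.0387],"rot":[0,0,0],"gripper":0},{"translation":[0,-0.0142,-0.0387],"rot":[0,0,0],"gripper":0},{"translation":[0,-0.0142,-0.0387],"rot":[0,0,0],"gripper":0},{"translation":[0,-0.0142,-0.0387],"rot":[0,0,0],"gripper":0},{"translation":[0,0,0],"rot":[0,0,0],"gripper":0},{"translation":[0,0,0],"rot":[0,0,0],"gripper":0}]'
python3 - <<'E'
from h import *
wsnap('w3');snap('side','sd2')
need(np.array([*fromplate((-.057,.045)),.0636]),PY)
E
```

```text
clock: 4.9
eef_pos: [0.5572, 0.0185, 0.1194]
ee_rot: [0.528, -0.47, 0.529, 0.47]
force: [-0.4, 1.2, -2.4]
width: 0.236
t 5.0 tcp [0.5569 0.0216 0.1195] F [-0.6488  0.2626 -1.112 ] w 0.233
rotvec(tool) [ 0.0012  0.0007 -0.0008] shift(tool now) [ 0.0559 -0.0005 -0.0009] shift(target axes) [ 0.0559 -0.0004 -0.0008] world [ 0.0003 -0.0009 -0.0559]
```

View pics/sd2.png

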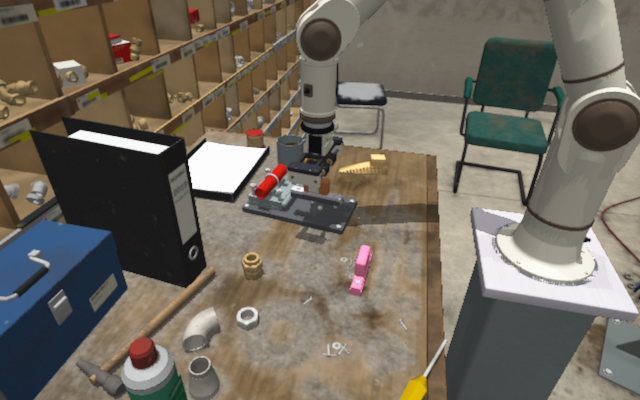

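View pics/w3.png

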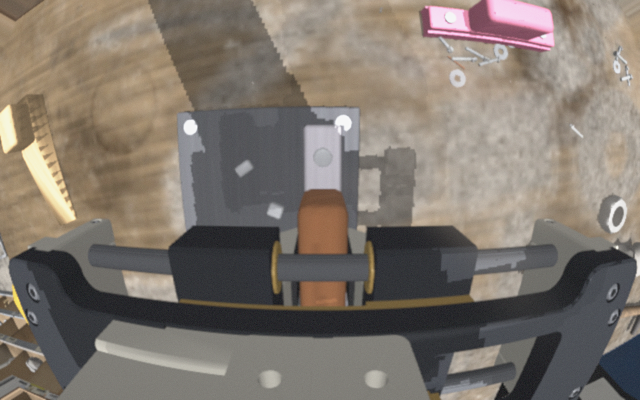

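Run:
```python
from h import *
crop('w3',165,95,375,235,3.8,'w3c')
```

```text
(no output)
```

View pics/w3c.png

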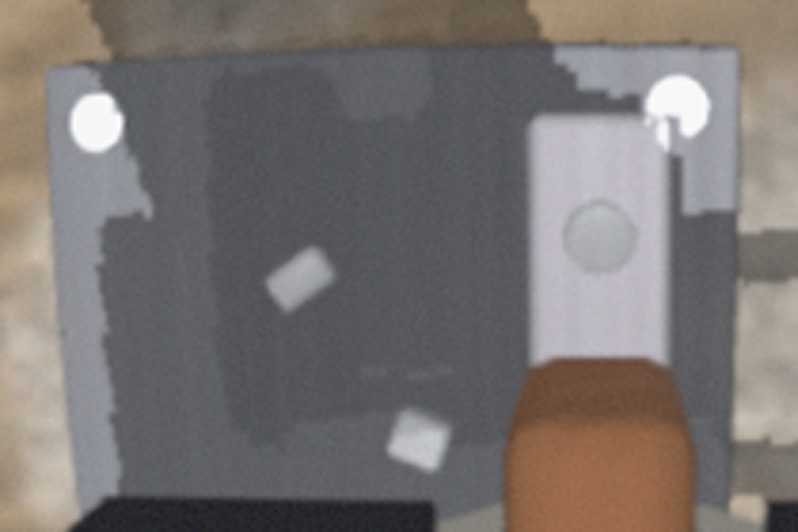

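Run:
```python
from h import *
f=lambda u,v,z:wpx('w3',165+u/3.8,95+v/3.8,z)
P={}
for n,u,v,z in[('cornR',48,68,.015),('cornL',739,48,.015),('scrR',97,122,.016),('scrL',678,107,.016),('chipA',301,279,.02),('chipB',420,441,.02),('edgeR',78,490,.015),('edgeL',733,300,.015),('bar nearR',530,116,.094),('bar nearL',667,116,.094)]:
    P[n]=f(u,v,z);print(n,P[n],toplate(P[n]))
e=P['cornL']-P['cornR'];print(np.hypot(*e[:2]),np.arctan2(-e[0],e[1]))
e=P['edgeR']-P['cornR'];print(np.arctan2(e[1],e[0]))
e=P['edgeL']-P['cornL'];print(np.arctan2(e[1],e[0]))
y=-.117
m=(P['cornL']+P['cornR'])[:2]/2;print(m+.14*np.array([np.cos(y),np.sin(y)]))
```

```text
cornR [ 0.4648 -0.0919  0.015 ] [-0.136  -0.0774]
cornL [0.4832 0.0556 0.015 ] [-0.1345  0.0713]
scrR [ 0.4789 -0.0813  0.016 ] [-0.1232 -0.0653]
scrL [0.494  0.0418 0.016 ] [-0.1222  0.0588]
chipA [ 0.519  -0.0394  0.02  ] [-0.0881 -0.0191]
chipB [ 0.5564 -0.0197  0.02  ] [-0.0532  0.0048]
edgeR [ 0.5604 -0.104   0.015 ] [-0.0396 -0.0785]
edgeL [0.5351 0.049  0.015 ] [-0.0822  0.0706]
bar nearR [0.4921 0.0165 0.094 ] [-0.1212  0.0334]
bar nearL [0.4943 0.0351 0.094 ] [-0.1211  0.0521]
0.14870734212738024 -0.12400590542563461
-0.12569966560001017
-0.1271960061881063
[ 0.613  -0.0345]
```

```bash
sed -i 's/^PY=.*/PY=-.121;PC=np.array([.612,-.0335])/' h.py
python3 -m pendant '[{"translation":[0.02,0,0],"rot":[0.008,0,0],"gripper":0},{"translation":[0.02,0,0],"rot":[0,0,0],"gripper":0},{"translation":[0.01,0,0],"rot":[0,0,0],"gripper":0},{"translation":[0.005,0,0],"rot":[0,0,0],"gripper":0},{"translation":[0,0,0],"rot":[0,0,0],"gripper":0},{"translation":[0,0,0],"rot":[0,0,0],"gripper":0}]'
python3 - <<'E'
from h import *
need(np.array([*fromplate((-.057,-.10)),.0636]),PY)
E
```

```text
clock: 5.6
eef_pos: [0.5578, 0.021, 0.0653]
ee_rot: [0.53, -0.469, 0.529, 0.469]
force: [0.2, -0.8, -1.5]
width: 0.234
t 5.6 tcp [0.5578 0.021  0.0653] F [ 0.2117 -0.8295 -1.4685] w 0.234
rotvec(tool) [-0.0001  0.0003  0.0008] shift(tool now) [ 0.0016 -0.0033 -0.1475] shift(target axes) [ 0.0017 -0.0033 -0.1475] world [-0.0145 -0.1468 -0.0017]
```

```bash
python3 -m pendant '[{"translation":[0.0015,-0.001,0],"rot":[0,0,0],"gripper":0},{"translation":[0,0,-0.01],"rot":[0,0,0],"gripper":0},{"translation":[0,0,-0.014],"rot":[0,0,0],"gripper":0},{"translation":[0,0,-0.016],"rot":[0,0,0],"gripper":0},{"translation":[0,0,-0.016],"rot":[0,0,0],"gripper":0},{"translation":[0,0,-0.016],"rot":[0,0,0],"gripper":0},{"translation":[0,0,-0.016],"rot":[0,0,0],"gripper":0},{"translation":[0,0,-0.016],"rot":[0,0,0],"gripper":0},{"translation":[0,0,-0.016],"rot":[0,0,0],"gripper":0},{"translation":[0,0,-0.015],"rot":[0,0,0],"gripper":0},{"translation":[0,0,-0.014],"rot":[0,0,0],"gripper":0},{"translation":[0,0,0],"rot":[0,0,0],"gripper":0}]'
python3 - <<'E'
from h import *
need(np.array([*fromplate((-.057,-.10)),.0636]),PY)
snap('side','sd3');wsnap('w4');crop('sd3',235,145,395,235,5,'sd3c')
E
```

```text
clock: 6.8
eef_pos: [0.5397, -0.1309, 0.0631]
ee_rot: [0.53, -0.468, 0.531, 0.467]
force: [0.5, -0.7, -2.6]
width: 0.239
t 6.8 tcp [ 0.5397 -0.1309  0.0631] F [ 0.481  -0.7454 -2.5623] w 0.239
rotvec(tool) [-0.0045 -0.0015 -0.0003] shift(tool now) [-0.0005 -0.003   0.0054] shift(target axes) [-0.0005 -0.003   0.0054] world [0.0037 0.005  0.0005]
```

View pics/sd3c.png

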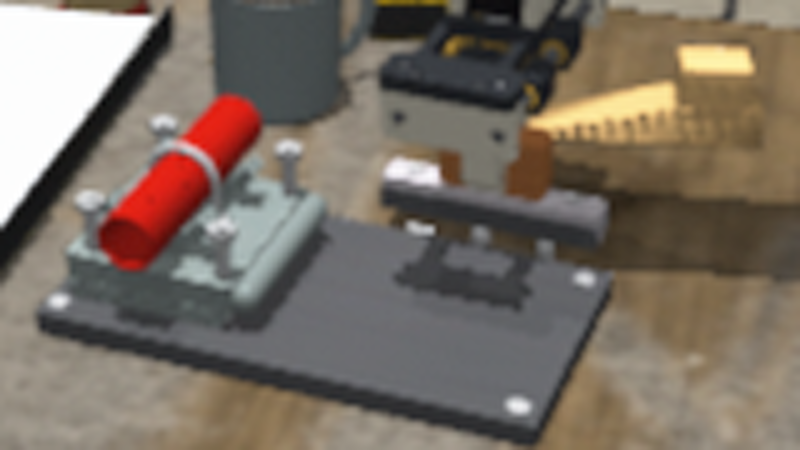

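View pics/w4.png

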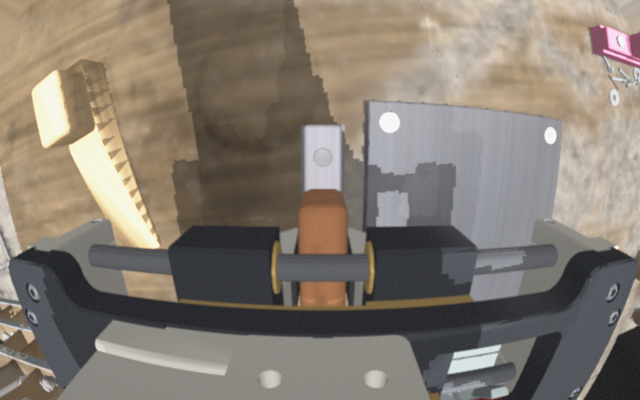

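Plate top looks clear; chips appear just past its right edge at crop (420,228),(480,234),(545,248). Lift and re-check from above.

```bash
python3 -m pendant '[{"translation":[-0.02,0,0],"rot":[0,0,0],"gripper":0},{"translation":[-0.035,0,0],"rot":[0,0,0],"gripper":0},{"translation":[-0.035,0,0],"rot":[0,0,0],"gripper":0},{"translation":[0,0.01,0.03],"rot":[0,0,0],"gripper":0},{"translation":[0,0.01,0.04],"rot":[0,0,0],"gripper":0},{"translation":[0,0.01,0.04],"rot":[0,0,0],"gripper":0},{"translation":[0,0.01,0.04],"rot":[0,0,0],"gripper":0},{"translation":[0,0,0],"rot":[0,0,0],"gripper":0},{"translation":[0,0,0],"rot":[0,0,0],"gripper":0}]'
python3 - <<'E'
from h import *
wsnap('w5');snap('side','sd4');snap('scene','s4');crop('w5',60,50,380,250,2.5,'w5c');crop('sd4',235,145,395,235,5,'sd4c')
need(np.array([.47,.25,.0476]),-.06)
E
```

```text
clock: 7.8
eef_pos: [0.5184, 0.0288, 0.1534]
ee_rot: [0.528, -0.47, 0.528, 0.47]
force: [-0.1, -0.4, -1.8]
width: 0.236
t 7.95 tcp [0.5188 0.0252 0.1531] F [-0.1516  0.0869 -1.9889] w 0.239
rotvec(tool) [-0.0629 -0.0006 -0.0002] shift(tool now) [0.1054 0.076  0.2172] shift(target axes) [0.1055 0.0622 0.2215] world [-0.0488  0.2248 -0.1055]
```

View pics/w5c.png

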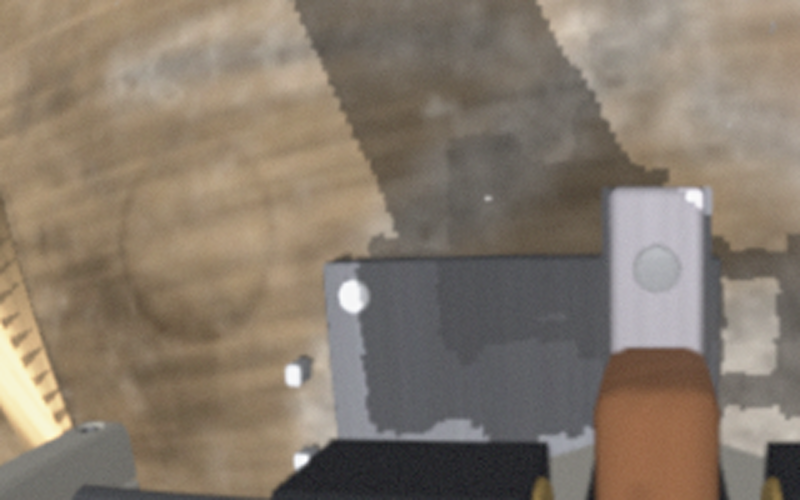

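View pics/sd4c.png

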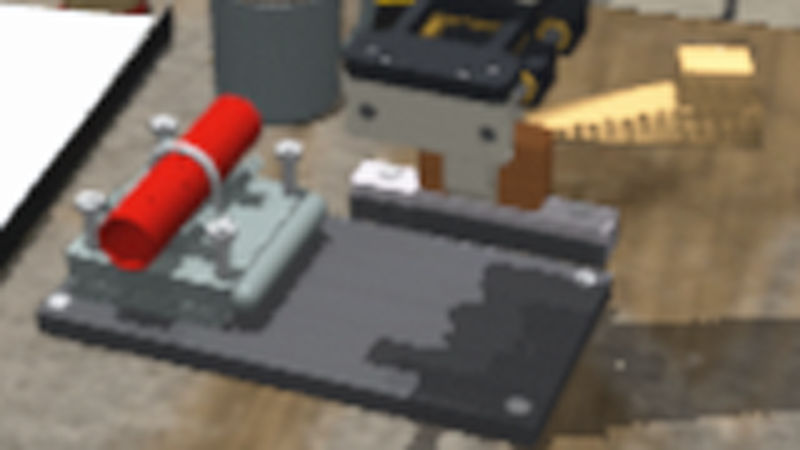

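```bash
python3 -m pendant '[{"translation":[0,0,0],"rot":[-0.063,0,0],"gripper":0},{"translation":[0,0.0066,0.0391],"rot":[0,0,0],"gripper":0},{"translation":[0,0.0066,0.0391],"rot":[0,0,0],"gripper":0},{"translation":[0,0.0066,0.0391],"rot":[0,0,0],"gripper":0},{"translation":[0,0.0066,0.0391],"rot":[0,0,0],"gripper":0},{"translation":[0,0.0066,0.0391],"rot":[0,0,0],"gripper":0},{"translation":[0,0.0066,0.0391],"rot":[0,0,0],"gripper":0},{"translation":[0,0.0066,0.0391],"rot":[0,0,0],"gripper":0},{"translation":[0.035,0,0],"rot":[0,0,0],"gripper":0},{"translation":[0.035,0,0],"rot":[0,0,0],"gripper":0},{"translation":[0.018,0,0],"rot":[0,0,0],"gripper":0},{"translation":[0,0,0],"rot":[0,0,0],"gripper":0}]'
python3 - <<'E'
from h import *
need(np.array([.489,.301,.0476]),-.06)
f=lambda *a:print(px('sd4',*a,0.))
f(361,270)
E
```

```text
clock: 9.15
eef_pos: [0.4874, 0.2993, 0.062]
ee_rot: [0.513, -0.484, 0.517, 0.485]
force: [-0.9, -0.6, -2.0]
width: 0.238
t 9.15 tcp [0.4874 0.2993 0.062 ] F [-0.9166 -0.6256 -2.0469] w 0.238
rotvec(tool) [-0.0008 -0.0041 -0.005 ] shift(tool now) [ 0.0144 -0.0016  0.0019] shift(target axes) [ 0.0144 -0.0015  0.0018] world [ 0.0016  0.0017 -0.0144]
[0.4156 0.1727 0.    ]
```

```bash
python3 -m pendant '[{"translation":[0.009,0,0],"rot":[0,0,0],"gripper":0},{"translation":[0.004,0,0],"rot":[0,0,0],"gripper":0},{"translation":[0,0,0],"rot":[0,0,0],"gripper":0},{"translation":[0,0,0],"rot":[0,0,0],"gripper":0}]'
```

```text
clock: 9.55
eef_pos: [0.4893, 0.3023, 0.053]
ee_rot: [0.515, -0.485, 0.514, 0.485]
force: [-0.1, 0.1, -1.6]
width: 0.242
```

```bash
python3 -m pendant '[{"translation":[0.004,0,0],"rot":[0,0,0],"gripper":0},{"translation":[0.002,0,0],"rot":[0,0,0],"gripper":0},{"translation":[0,0,0],"rot":[0,0,0],"gripper":0},{"translation":[0,0,0],"rot":[0,0,0],"gripper":0}]'
```

```text
clock: 9.95
eef_pos: [0.4894, 0.3024, 0.0476]
ee_rot: [0.515, -0.485, 0.514, 0.485]
force: [-2.6, -2.0, 8.3]
width: 0.237
```

```bash
python3 -m pendant '[{"translation":[-0.0005,0,0],"rot":[0,0,0],"gripper":1},{"translation":[0,0,0],"rot":[0,0,0],"gripper":1},{"translation":[0,0,0],"rot":[0,0,0],"gripper":1},{"translation":[0,0,0],"rot":[0,0,0],"gripper":1},{"translation":[0,0,0],"rot":[0,0,0],"gripper":1},{"translation":[0,0,0],"rot":[0,0,0],"gripper":1},{"translation":[-0.01,0,0],"rot":[0,0,0],"gripper":1},{"translation":[-0.03,0,0],"rot":[0,0,0],"gripper":1},{"translation":[-0.04,0,0],"rot":[0,0,0],"gripper":1},{"translation":[-0.04,0,0],"rot":[0,0,0],"gripper":1},{"translation":[-0.03,0,0],"rot":[0,0,0],"gripper":1},{"translation":[0,0,0],"rot":[0,0,0],"gripper":1}]'
python3 - <<'E'
from h import *
snap('side','sd5');wsnap('w6');snap('scene','s5')
crop('sd5',235,145,395,235,5,'sd5c')
need(np.array([.4265,-.281,.19]),.2)
E
```

```text
clock: 11.15
eef_pos: [0.4913, 0.3043, 0.2025]
ee_rot: [0.518, -0.486, 0.511, 0.484]
force: [0.6, 0.9, 0.1]
width: 1.001
t 11.3 tcp [0.4885 0.3017 0.1966] F [-1.6266  0.1887 -1.1846] w 1.003
rotvec(tool) [-0.2589 -0.0004 -0.0001] shift(tool now) [ 0.0069  0.0276 -0.5853] shift(target axes) [ 0.0066  0.1765 -0.5588] world [-0.062  -0.5827 -0.0066]
```

View pics/sd5.png

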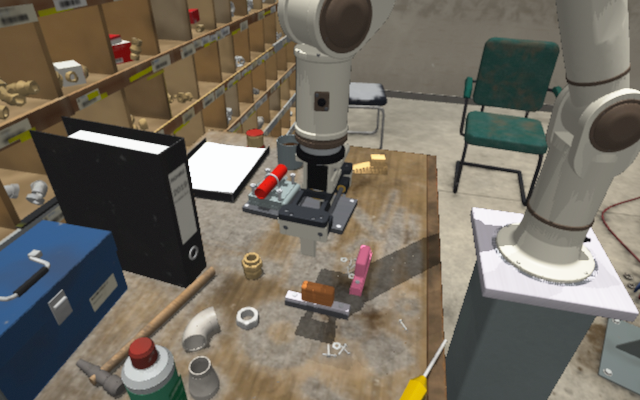

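View pics/sd5c.png

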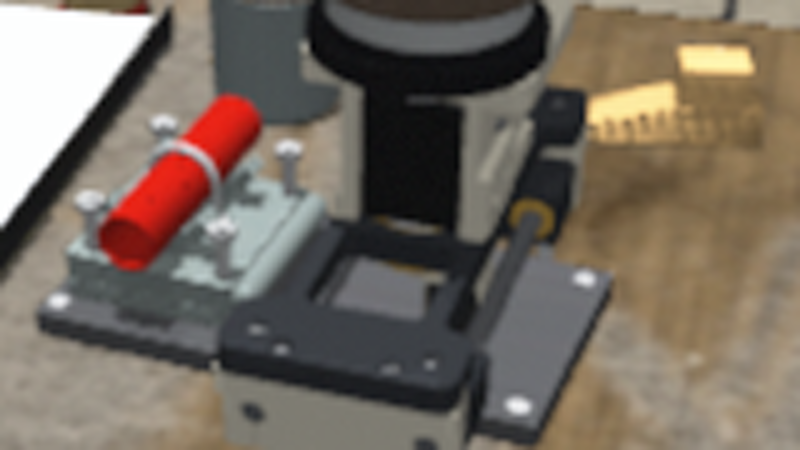

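View pics/w6.png

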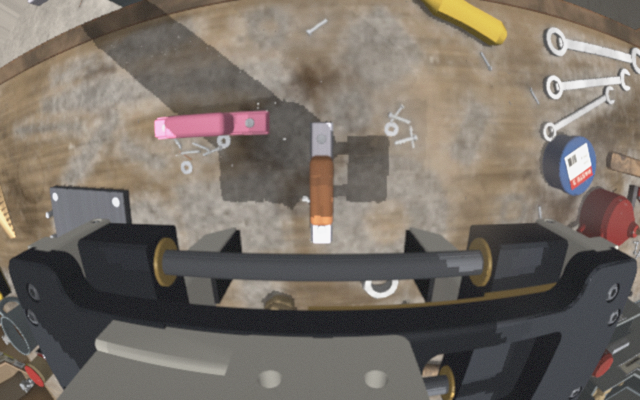

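```bash
python3 -m pendant '[{"translation":[0,0,0],"rot":[-0.13,0,0],"gripper":1},{"translation":[0,0,0],"rot":[-0.129,0,0],"gripper":1},{"translation":[0,0.0136,-0.043],"rot":[0,0,0],"gripper":1},{"translation":[0,0.0136,-0.043],"rot":[0,0,0],"gripper":1},{"translation":[0,0.0136,-0.043],"rot":[0,0,0],"gripper":1},{"translation":[0,0.0136,-0.043],"rot":[0,0,0],"gripper":1},{"translation":[0,0.0136,-0.043],"rot":[0,0,0],"gripper":1},{"translation":[0,0.0136,-0.043],"rot":[0,0,0],"gripper":1},{"translation":[0,0.0136,-0.043],"rot":[0,0,0],"gripper":1},{"translation":[0,0.0136,-0.043],"rot":[0,0,0],"gripper":1},{"translation":[0,0.0136,-0.043],"rot":[0,0,0],"gripper":1},{"translation":[0,0.0136,-0.043],"rot":[0,0,0],"gripper":1}]'
python3 -m pendant '[{"translation":[0,0.0136,-0.043],"rot":[0,0,0],"gripper":1},{"translation":[0,0.0136,-0.043],"rot":[0,0,0],"gripper":1},{"translation":[0,0.0136,-0.043],"rot":[0,0,0],"gripper":1},{"translation":[0,0,0],"rot":[0,0,0],"gripper":1},{"translation":[0,0,0],"rot":[0,0,0],"gripper":1}]'
python3 - <<'E'
from h import *
wsnap('w7');snap('side','sd6')
need(np.array([.4265,-.281,.035]),.2)
crop('sd6',235,145,395,235,5,'sd6c')
E
```

```text
clock: 12.5
eef_pos: [0.4393, -0.1478, 0.1954]
ee_rot: [0.447, -0.547, 0.448, 0.548]
force: [1.7, -0.4, -0.3]
width: 1.003
clock: 13.0
eef_pos: [0.4251, -0.2814, 0.195]
ee_rot: [0.448, -0.546, 0.448, 0.548]
force: [1.0, 0.3, -0.2]
width: 1.001
t 13.1 tcp [ 0.4262 -0.2792  0.1956] F [ 0.4849  0.3765 -0.4983] w 1.001
rotvec(tool) [ 0.0016  0.0024 -0.0014] shift(tool now) [ 0.1606 -0.0001 -0.0022] shift(target axes) [ 0.1606  0.0001 -0.0018] world [ 0.0003 -0.0018 -0.1606]
```

View pics/w7.png

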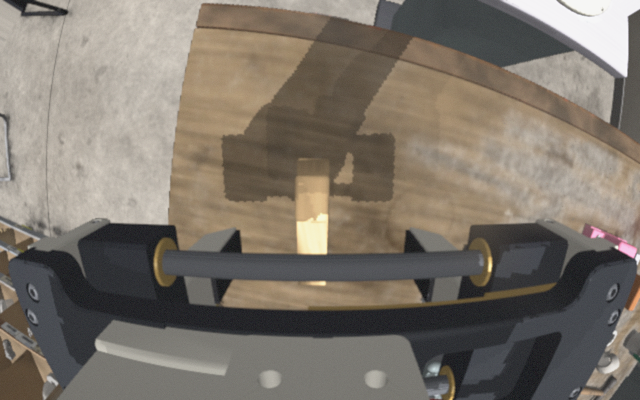

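View pics/sd6c.png

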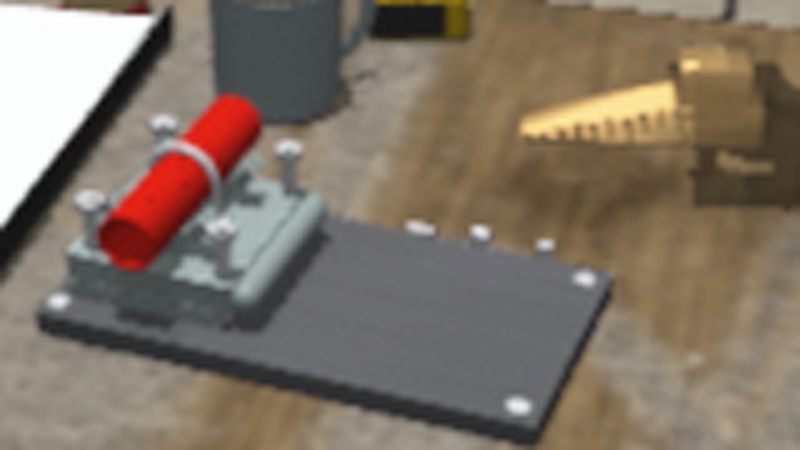

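Run:
```python
from h import *
crop('w7',250,140,390,300,4,'w7c')
for u,v in[(419,228),(480,232),(544,245)]:
    U,V=235+u/5,145+v/5
    print(px('sd6',U,V,.005),toplate(px('sd6',U,V,.005)),px('sd6',U,V))
```

```text
[ 0.5782 -0.1228  0.005 ] [-0.0228 -0.0927] [ 0.5775 -0.1196  0.007 ]
[ 0.543  -0.1274  0.005 ] [-0.0572 -0.1015] [ 0.5414 -0.1182  0.0108]
[ 0.5047 -0.1228  0.005 ] [-0.0957 -0.1016] [ 0.504  -0.1176  0.0083]
```

View pics/w7c.png

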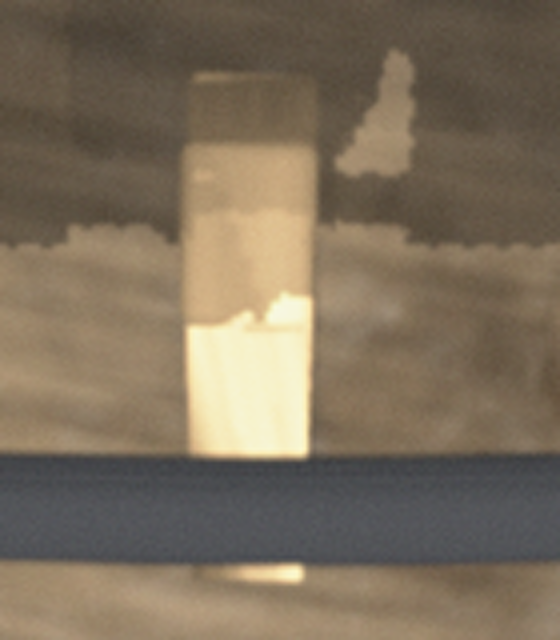

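Run:
```python
from h import *
f=lambda u,v,z:wpx('w7',250+u/4,140+v/4,z)
for p in[(183,145,.055),(316,145,.055),(187,325,.055),(312,325,.055),(303,582,.004),(192,75,0),(312,75,0),(215,582,.004)]: print(p,f(*p))
```

```text
(183, 145, 0.055) [ 0.4126 -0.309   0.055 ]
(316, 145, 0.055) [ 0.4067 -0.2793  0.055 ]
(187, 325, 0.055) [ 0.4547 -0.3005  0.055 ]
(312, 325, 0.055) [ 0.4489 -0.2716  0.055 ]
(303, 582, 0.004) [ 0.5462 -0.2534  0.004 ]
(192, 75, 0) [ 0.4035 -0.3128  0.    ]
(312, 75, 0) [ 0.3973 -0.2811  0.    ]
(215, 582, 0.004) [ 0.5515 -0.2795  0.004 ]
```

Run:
```python
from h import *
need(np.array([.430,-.289,.039]),.187)
```

```text
t 13.1 tcp [ 0.4262 -0.2792  0.1956] F [ 0.4849  0.3765 -0.4983] w 1.001
rotvec(tool) [ 0.0146  0.0024 -0.0014] shift(tool now) [ 0.1565 -0.0019 -0.0107] shift(target axes) [ 0.1566 -0.0019 -0.0103] world [ 0.0038 -0.0098 -0.1566]
```

```bash
python3 -m pendant '[{"translation":[0.025,-0.002,-0.01],"rot":[0.014,0,0],"gripper":1},{"translation":[0.04,0,0],"rot":[0,0,0],"gripper":1},{"translation":[0.03,0,0],"rot":[0,0,0],"gripper":1},{"translation":[0.005,0,0],"rot":[0,0,0],"gripper":1},{"translation":[0,0,0],"rot":[0,0,0],"gripper":1},{"translation":[0,0,0],"rot":[0,0,0],"gripper":1}]'
python3 - <<'E'
from h import *
wsnap('w8');crop('w8',220,100,420,300,3,'w8c')
need(np.array([.430,-.289,.039]),.187)
E
```

```text
clock: 13.7
eef_pos: [0.4318, -0.29, 0.098]
ee_rot: [-0.451, 0.545, -0.451, -0.544]
force: [0.2, 0.3, 0.2]
width: 0.999
t 13.75 tcp [ 0.432  -0.2905  0.0984] F [ 0.9552 -1.3355  0.3006] w 0.997
rotvec(tool) [ 0.0002 -0.0019  0.0021] shift(tool now) [0.0593 0.0018 0.0019] shift(target axes) [0.0594 0.0017 0.0018] world [-0.002   0.0015 -0.0594]
```

View pics/w8c.png

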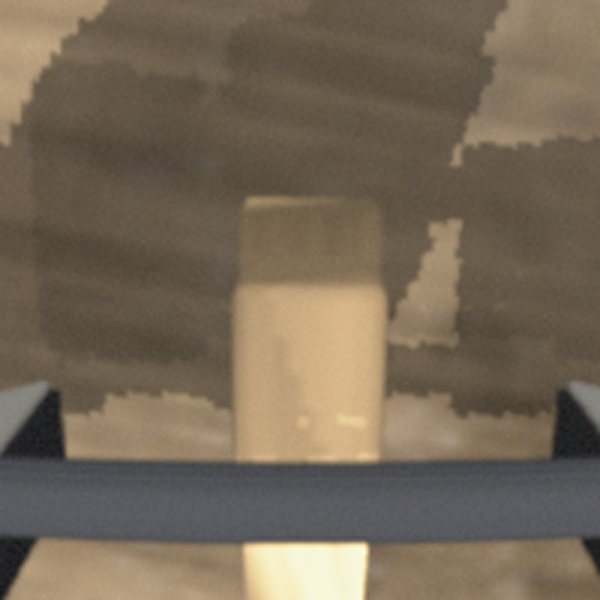

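```bash
python3 -m pendant '[{"translation":[0.025,0.001,0],"rot":[0,0,0],"gripper":1},{"translation":[0.025,0,0],"rot":[0,0,0],"gripper":1},{"translation":[0.009,0,0],"rot":[0,0,0],"gripper":1},{"translation":[0,0,0],"rot":[0,0,0],"gripper":0},{"translation":[0,0,0],"rot":[0,0,0],"gripper":0},{"translation":[0,0,0],"rot":[0,0,0],"gripper":0},{"translation":[0,0,0],"rot":[0,0,0],"gripper":0},{"translation":[0,0,0],"rot":[0,0,0],"gripper":0},{"translation":[0,0,0],"rot":[0,0,0],"gripper":0},{"translation":[0,0,0],"rot":[0,0,0],"gripper":0},{"translation":[0,0,0],"rot":[0,0,0],"gripper":0},{"translation":[0,0,0],"rot":[0,0,0],"gripper":0}]' 45
python3 -m pendant '[{"translation":[0,0,0],"rot":[0,0,0],"gripper":0},{"translation":[0,0,0],"rot":[0,0,0],"gripper":0},{"translation":[0,0,0],"rot":[0,0,0],"gripper":0},{"translation":[0,0,0],"rot":[0,0,0],"gripper":0},{"translation":[0,0,0],"rot":[0,0,0],"gripper":0}]'
python3 - <<'E'
from h import *
wsnap('w9');crop('w9',220,100,420,300,3,'w9c')
f=lambda u,v,z:wpx('w8',220+u/3,100+v/3,z)
for p in[(235,286,.055),(385,286,.055),(242,198,0),(381,198,0)]: print(p,f(*p))
need(np.array([*fromplate((-.110,0)),.12]),PY)
E
```

```text
clock: 14.95
eef_pos: [0.4296, -0.2905, 0.0377]
ee_rot: [0.451, -0.544, 0.451, 0.544]
force: [-0.5, 0.5, 0.8]
width: 0.351
clock: 15.45
eef_pos: [0.4296, -0.2905, 0.0377]
ee_rot: [0.451, -0.544, 0.451, 0.544]
force: [0.3, -0.0, 0.8]
width: 0.347
(235, 286, 0.055) [ 0.4123 -0.3091  0.055 ]
(385, 286, 0.055) [ 0.4067 -0.2796  0.055 ]
(242, 198, 0) [ 0.4031 -0.3132  0.    ]
(381, 198, 0) [ 0.3964 -0.2783  0.    ]
t 15.5 tcp [ 0.4296 -0.2905  0.0377] F [-0.3971 -0.5951  1.8339] w 0.348
rotvec(tool) [ 0.3072  0.     -0.0001] shift(tool now) [-0.0823 -0.122   0.252 ] shift(target axes) [-0.0823 -0.0401  0.2771] world [0.0732 0.2703 0.0823]
```

View pics/w9c.png

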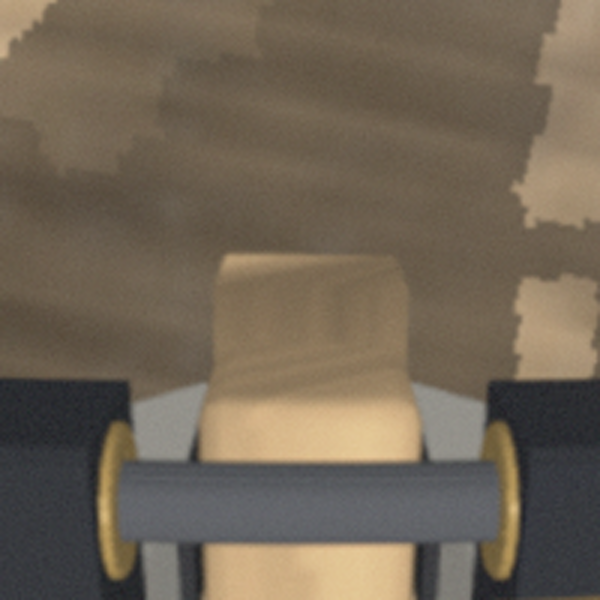

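```bash
python3 -m pendant '[{"translation":[-0.02,0,0],"rot":[0,0,0],"gripper":0},{"translation":[-0.03,0,0],"rot":[0.1,0,0],"gripper":0},{"translation":[-0.032,0,0],"rot":[0.1,0,0],"gripper":0},{"translation":[0,0,0],"rot":[0.107,0,0],"gripper":0},{"translation":[0,-0.0052,0.0396],"rot":[0,0,0],"gripper":0},{"translation":[0,-0.0052,0.0396],"rot":[0,0,0],"gripper":0},{"translation":[0,-0.0052,0.0396],"rot":[0,0,0],"gripper":0},{"translation":[0,-0.0052,0.0396],"rot":[0,0,0],"gripper":0},{"translation":[0,-0.0052,0.0396],"rot":[0,0,0],"gripper":0},{"translation":[0,-0.0052,0.0396],"rot":[0,0,0],"gripper":0},{"translation":[0,-0.0052,0.0396],"rot":[0,0,0],"gripper":0},{"translation":[0,0,0],"rot":[0,0,0],"gripper":0}]'
python3 -m pendant '[{"translation":[0,0,0],"rot":[0,0,0],"gripper":0},{"translation":[0,0,0],"rot":[0,0,0],"gripper":0},{"translation":[0,0,0],"rot":[0,0,0],"gripper":0}]'
python3 - <<'E'
from h import *
need(np.array([*fromplate((-.114,0)),.0527]),PY)
wsnap('w10');snap('side','sd7');snap('scene','s7')
crop('sd7',235,120,395,240,5,'sd7c');crop('s7',250,130,450,270,4,'s7c')
E
```

```text
clock: 16.7
eef_pos: [0.5004, -0.0124, 0.1199]
ee_rot: [0.528, -0.471, 0.526, 0.472]
force: [-0.0, 0.5, -0.8]
width: 0.346
clock: 17.0
eef_pos: [0.4986, -0.0213, 0.1195]
ee_rot: [0.529, -0.468, 0.53, 0.468]
force: [-0.1, 0.3, -1.6]
width: 0.349
t 17.0 tcp [ 0.4986 -0.0213  0.1195] F [-0.0878  0.2771 -1.6169] w 0.349
rotvec(tool) [-0.0022 -0.0007 -0.0007] shift(tool now) [ 0.0668 -0.      0.0017] shift(target axes) [0.0668 0.     0.0016] world [ 0.0002  0.0016 -0.0668]
```

View pics/sd7c.png

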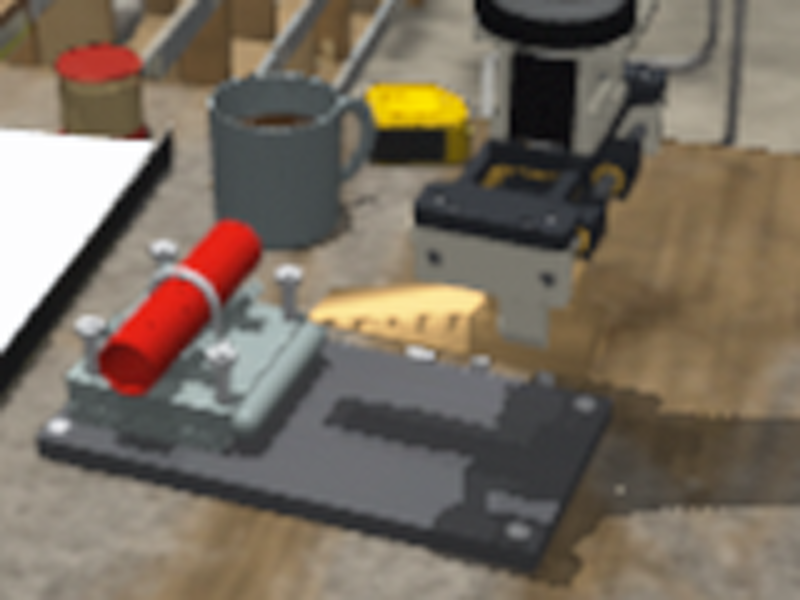

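View pics/w10.png

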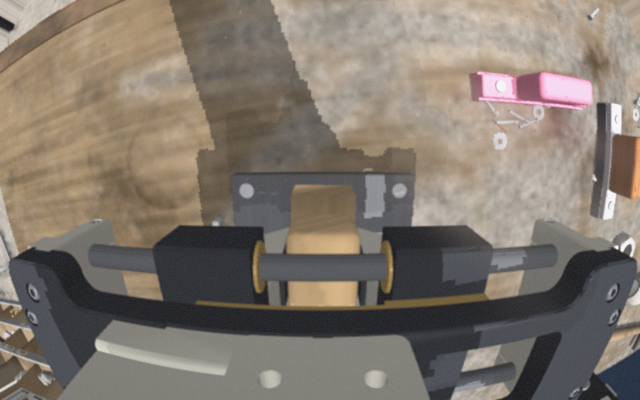

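View pics/s7c.png

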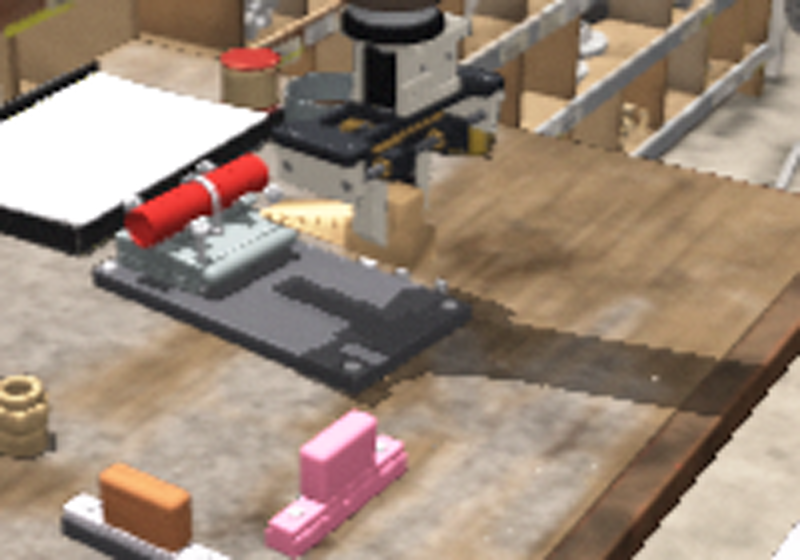

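Run:
```python
from h import *
crop('w10',215,160,425,260,3.8,'w10c')
```

```text
(no output)
```

View pics/w10c.png

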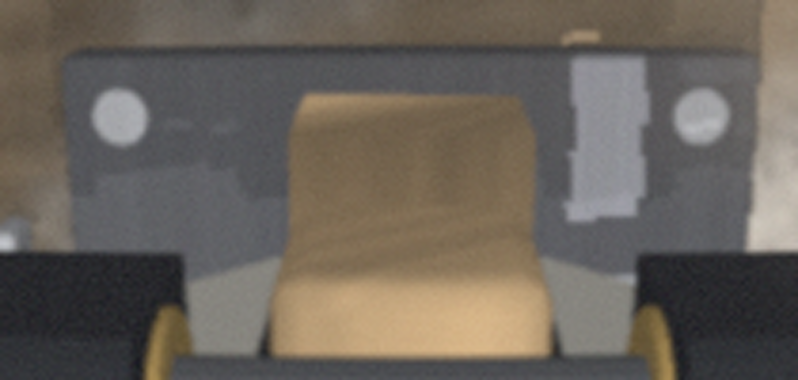

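Run:
```python
from h import *
f=lambda u,v,z:wpx('w10',215+u/3.8,160+v/3.8,z)
for n,u,v,z in [('cR',66,54,.015),('cL',756,54,.015),('sR',120,117,.016),('sL',701,117,.016),('wbR',297,97,.082),('wbL',524,97,.082),('wtR',276,285,.137),('wtL',549,285,.137)]:
    p=f(u,v,z);print(n,p,toplate(p))
```

```text
cR [ 0.464  -0.0913  0.015 ] [-0.1399 -0.0752]
cL [0.4822 0.0552 0.015 ] [-0.1396  0.0724]
sR [ 0.479  -0.0815  0.016 ] [-0.1262 -0.0637]
sL [0.4943 0.0418 0.016 ] [-0.126   0.0605]
wbR [ 0.4669 -0.0348  0.082 ] [-0.1439 -0.0188]
wbL [ 0.4711 -0.0006  0.082 ] [-0.1438  0.0157]
wtR [ 0.4766 -0.0334  0.137 ] [-0.1344 -0.0163]
wtL [ 0.4803 -0.0039  0.137 ] [-0.1343  0.0135]
```

```bash
python3 -m pendant '[{"translation":[0.025,0,0],"rot":[0,0,0],"gripper":0},{"translation":[0.025,0,0],"rot":[0,0,0],"gripper":0},{"translation":[0.012,0,0],"rot":[0,0,0],"gripper":0},{"translation":[0,0,0],"rot":[0,0,0],"gripper":0},{"translation":[0,0,0],"rot":[0,0,0],"gripper":0},{"translation":[0,0,0],"rot":[0,0,0],"gripper":0}]'
python3 - <<'E'
from h import *
need(np.array([*fromplate((-.114,-.0016)),.0527]),PY)
E
```

```text
clock: 17.75
eef_pos: [0.5001, -0.0197, 0.0587]
ee_rot: [0.53, -0.469, 0.529, 0.468]
force: [0.2, 0.5, -1.7]
width: 0.349
t 17.75 tcp [ 0.5001 -0.0197  0.0587] F [ 0.1854  0.462  -1.676 ] w 0.349
rotvec(tool) [0.0001 0.0002 0.0019] shift(tool now) [ 0.006   0.0013 -0.0018] shift(target axes) [ 0.006   0.0013 -0.0018] world [-0.0015 -0.0016 -0.006 ]
```

```bash
python3 -m pendant '[{"translation":[0.003,0,-0.0015],"rot":[0,0,0],"gripper":0},{"translation":[0.003,0,0],"rot":[0,0,0],"gripper":0},{"translation":[0,0,0],"rot":[0,0,0],"gripper":0},{"translation":[0,0,0],"rot":[0,0,0],"gripper":0}]'
python3 - <<'E'
from h import *
need(np.array([*fromplate((-.09,-.0016)),.0527]),PY)
E
```

```text
clock: 18.15
eef_pos: [0.4998, -0.0215, 0.0526]
ee_rot: [0.53, -0.469, 0.529, 0.468]
force: [-0.7, -0.7, 6.0]
width: 0.349
t 18.15 tcp [ 0.4998 -0.0215  0.0526] F [-0.7441 -0.6618  5.9577] w 0.349
rotvec(tool) [-0.0001 -0.0004  0.0016] shift(tool now) [-0.     -0.0229  0.0001] shift(target axes) [-0.0001 -0.0229  0.0001] world [ 0.0227 -0.0027  0.0001]
```

```bash
python3 -m pendant '[{"translation":[0,-0.008,0],"rot":[0,0,0],"gripper":0},{"translation":[0,-0.01,0],"rot":[0,0,0],"gripper":0},{"translation":[0,-0.01,0],"rot":[0,0,0],"gripper":0},{"translation":[0,-0.01,0],"rot":[0,0,0],"gripper":0},{"translation":[0,0,0],"rot":[0,0,0],"gripper":0},{"translation":[0,0,0],"rot":[0,0,0],"gripper":0},{"translation":[0,0,0],"rot":[0,0,0],"gripper":0}]'
python3 - <<'E'
from h import *
need(np.array([*fromplate((-.048,-.0016)),.0527]),PY)
snap('side','sd8');snap('scene','s8')
crop('sd8',235,145,395,240,5,'sd8c')
E
```

```text
clock: 18.85
eef_pos: [0.5377, -0.0257, 0.0527]
ee_rot: [0.53, -0.469, 0.529, 0.468]
force: [-0.6, 0.9, 5.5]
width: 0.348
t 18.85 tcp [ 0.5377 -0.0257  0.0527] F [-0.6157  0.8856  5.5491] w 0.348
rotvec(tool) [0.0002 0.0001 0.0022] shift(tool now) [ 0.0001 -0.0267 -0.0003] shift(target axes) [-0.     -0.0267 -0.0003] world [ 0.0264 -0.0036  0.    ]
```

View pics/sd8c.png

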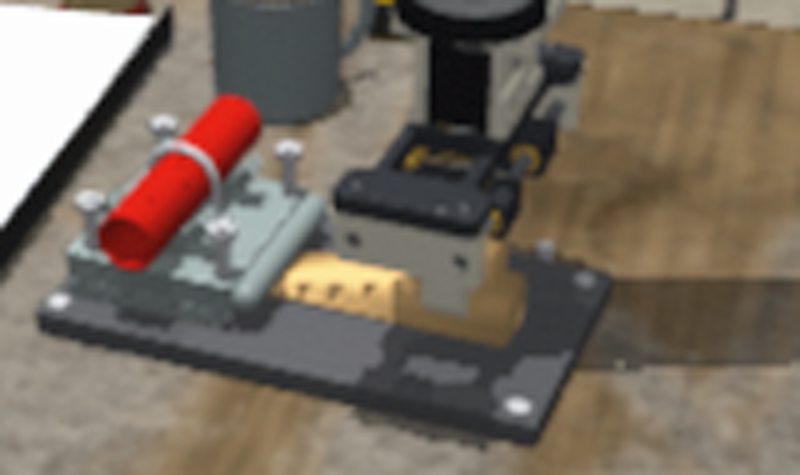

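```bash
python3 -m pendant '[{"translation":[0,-0.003,0],"rot":[0,0,0],"gripper":0},{"translation":[0,-0.003,0],"rot":[0,0,0],"gripper":0},{"translation":[0,0,0],"rot":[0,0,0],"gripper":0},{"translation":[0,0,0],"rot":[0,0,0],"gripper":0}]'
python3 -m pendant '[{"translation":[0,-0.003,0],"rot":[0,0,0],"gripper":0},{"translation":[0,-0.003,0],"rot":[0,0,0],"gripper":0},{"translation":[0,0,0],"rot":[0,0,0],"gripper":0},{"translation":[0,0,0],"rot":[0,0,0],"gripper":0}]'
python3 -m pendant '[{"translation":[0,-0.003,0],"rot":[0,0,0],"gripper":0},{"translation":[0,0,0],"rot":[0,0,0],"gripper":0},{"translation":[0,0,0],"rot":[0,0,0],"gripper":0}]'
python3 - <<'E'
from h import *
need(np.array([*fromplate((-.048,-.0016)),.0527]),PY)
snap('side','sd9');snap('scene','s9')
E
```

```text
clock: 19.35
eef_pos: [0.5411, -0.0261, 0.0526]
ee_rot: [0.528, -0.468, 0.53, 0.47]
force: [-6.9, 0.8, 13.0]
width: 0.346
clock: 19.75
eef_pos: [0.5456, -0.0267, 0.0526]
ee_rot: [0.528, -0.468, 0.531, 0.47]
force: [-11.7, 1.6, 17.9]
width: 0.345
clock: 20.05
eef_pos: [0.5458, -0.0267, 0.0524]
ee_rot: [0.526, -0.467, 0.532, 0.471]
force: [-19.7, 2.4, 26.3]
width: 0.345
t 20.05 tcp [ 0.5458 -0.0267  0.0524] F [-19.656    2.3785  26.3296] w 0.345
rotvec(tool) [ 0.0005 -0.0016 -0.0106] shift(tool now) [-0.0004 -0.0185 -0.0004] shift(target axes) [-0.0003 -0.0185 -0.0004] world [ 0.0183 -0.0026  0.0003]
```

Run:
```python
from h import *
for k in('sd8','sd9'): crop(k,240,160,350,220,7,k+'d')
a=cv2.imread('pics/sd8d.png');b=cv2.imread('pics/sd9d.png');cv2.imwrite('pics/cmp.png',cv2.resize(np.vstack([a,b]),(0,0),fx=.7,fy=.7))
```

```text
(no output)
```

View pics/cmp.png

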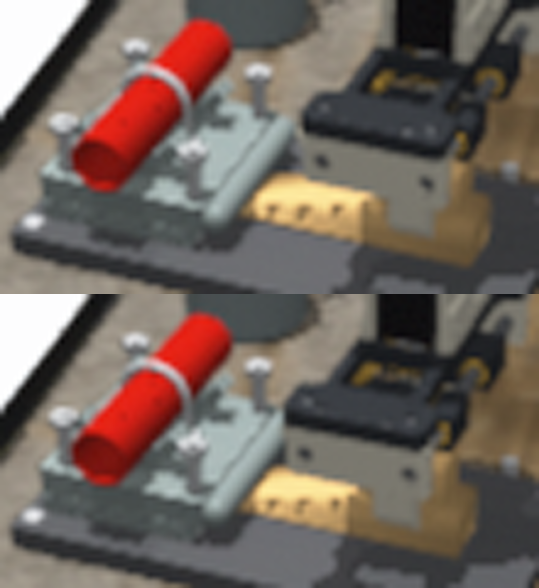

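```bash
python3 -m pendant '[{"translation":[-0.002,0,0],"rot":[0,0,-0.008],"gripper":0},{"translation":[0,0,0],"rot":[0,0,0],"gripper":0},{"translation":[0,0,0],"rot":[0,0,0],"gripper":0}]' 55
python3 - <<'E'
from h import *
need(np.array([*fromplate((-.048,-.0016)),.0527]),PY)
E
```

```text
clock: 20.45
eef_pos: [0.5459, -0.0269, 0.0525]
ee_rot: [0.528, -0.469, 0.53, 0.469]
force: [-9.9, 1.5, 6.2]
width: 0.344
t 20.45 tcp [ 0.5459 -0.0269  0.0525] F [-9.8779  1.4576  6.1691] w 0.344
rotvec(tool) [ 0.0007 -0.0012 -0.0027] shift(tool now) [-0.0003 -0.0184 -0.0002] shift(target axes) [-0.0002 -0.0184 -0.0002] world [ 0.0183 -0.0024  0.0002]
```

```bash
python3 -m pendant '[{"translation":[0,-0.003,0],"rot":[0,0,0],"gripper":0},{"translation":[0,0,0],"rot":[0,0,0],"gripper":0},{"translation":[0,0,0],"rot":[0,0,0],"gripper":0}]'
python3 -m pendant '[{"translation":[0,-0.003,0],"rot":[0,0,-0.004],"gripper":0},{"translation":[0,0,0],"rot":[0,0,0],"gripper":0},{"translation":[0,0,0],"rot":[0,0,0],"gripper":0}]'
python3 - <<'E'
from h import *
need(np.array([*fromplate((-.048,-.0016)),.0527]),PY)
E
```

```text
clock: 20.75
eef_pos: [0.546, -0.0268, 0.0525]
ee_rot: [0.527, -0.467, 0.531, 0.471]
force: [-19.6, 2.1, 17.2]
width: 0.345
clock: 21.05
eef_pos: [0.5467, -0.027, 0.0525]
ee_rot: [0.526, -0.468, 0.532, 0.471]
force: [-26.5, 3.5, 24.5]
width: 0.347
t 21.05 tcp [ 0.5467 -0.027   0.0525] F [-26.5407   3.5385  24.4901] w 0.347
rotvec(tool) [ 0.0012 -0.0027 -0.0083] shift(tool now) [-0.0004 -0.0176 -0.0002] shift(target axes) [-0.0002 -0.0176 -0.0002] world [ 0.0174 -0.0023  0.0002]
```

```bash
python3 -m pendant '[{"translation":[-0.003,0,0],"rot":[0,0,-0.006],"gripper":0},{"translation":[0,0,0],"rot":[0,0,0],"gripper":0},{"translation":[0,0,0],"rot":[0,0,0],"gripper":0}]'
python3 -m pendant '[{"translation":[-0.001,-0.003,0],"rot":[0,0,0],"gripper":0},{"translation":[0,0,0],"rot":[0,0,0],"gripper":0},{"translation":[0,0,0],"rot":[0,0,0],"gripper":0}]'
python3 - <<'E'
from h import *
need(np.array([*fromplate((-.048,-.0016)),.0527]),PY)
snap('side','sd10');snap('scene','s10');wsnap('w11')
for k in('sd8','sd10'): crop(k,240,160,350,220,7,k+'d')
a=cv2.imread('pics/sd8d.png');b=cv2.imread('pics/sd10d.png');cv2.imwrite('pics/cmp2.png',cv2.resize(np.vstack([a,b]),(0,0),fx=.7,fy=.7))
E
```

```text
clock: 21.35
eef_pos: [0.5496, -0.0277, 0.0538]
ee_rot: [0.529, -0.47, 0.529, 0.468]
force: [-11.6, 1.8, -1.6]
width: 0.348
clock: 21.65
eef_pos: [0.553, -0.0283, 0.0543]
ee_rot: [0.53, -0.47, 0.529, 0.468]
force: [-7.8, 1.3, -8.9]
width: 0.344
t 21.65 tcp [ 0.553  -0.0283  0.0543] F [-7.8082  1.2772 -8.8889] w 0.344
rotvec(tool) [ 0.0004 -0.0016  0.0036] shift(tool now) [ 0.0016 -0.0112  0.0004] shift(target axes) [ 0.0016 -0.0112  0.0004] world [ 0.0111 -0.001  -0.0016]
```

View pics/cmp2.png

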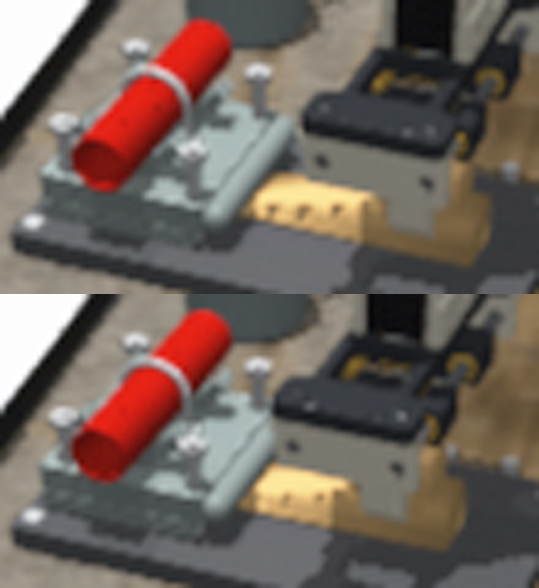

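```bash
python3 -m pendant '[{"translation":[0.002,0,0],"rot":[0,0,0.002],"gripper":0},{"translation":[0,0,0],"rot":[0,0,0],"gripper":0},{"translation":[0,0,0],"rot":[0,0,0],"gripper":0}]'
python3 - <<'E'
from h import *
need(np.array([*fromplate((-.048,-.0016)),.0527]),PY)
E
```

```text
clock: 22.1
eef_pos: [0.5533, -0.0283, 0.0534]
ee_rot: [0.529, -0.47, 0.529, 0.468]
force: [-12.5, 1.0, 1.9]
width: 0.347
t 22.1 tcp [ 0.5533 -0.0283  0.0534] F [-12.4708   1.0411   1.9321] w 0.347
rotvec(tool) [ 0.0005 -0.0018  0.0024] shift(tool now) [ 0.0007 -0.0109  0.0003] shift(target axes) [ 0.0007 -0.0109  0.0003] world [ 0.0109 -0.001  -0.0007]
```

```bash
python3 -m pendant '[{"translation":[0,-0.003,0],"rot":[0,0,0],"gripper":0},{"translation":[0,0,0],"rot":[0,0,0],"gripper":0},{"translation":[0,0,0],"rot":[0,0,0],"gripper":0}]'
python3 -m pendant '[{"translation":[-0.0005,-0.002,0],"rot":[0,0,0],"gripper":0},{"translation":[0,0,0],"rot":[0,0,0],"gripper":0},{"translation":[0,0,0],"rot":[0,0,0],"gripper":0}]'
python3 - <<'E'
from h import *
need(np.array([*fromplate((-.048,-.0016)),.0527]),PY)
E
```

```text
clock: 22.4
eef_pos: [0.5555, -0.0286, 0.0534]
ee_rot: [0.529, -0.47, 0.53, 0.468]
force: [-14.7, 1.5, 3.8]
width: 0.344
clock: 22.7
eef_pos: [0.5576, -0.0288, 0.0536]
ee_rot: [0.529, -0.47, 0.529, 0.468]
force: [-13.7, 1.2, 0.8]
width: 0.348
t 22.7 tcp [ 0.5576 -0.0288  0.0536] F [-13.711   1.175   0.816] w 0.348
rotvec(tool) [ 0.0005 -0.0018  0.0011] shift(tool now) [ 0.0009 -0.0065  0.0003] shift(target axes) [ 0.0009 -0.0065  0.0003] world [ 0.0065 -0.0005 -0.0009]
```

```bash
cat >> h.py <<'E'
def lift(k,ref,fn,n=30):
    # pipe red-mask region match
    a=np.load(f'pics/{ref}.npz')['im'];b=np.load(f'pics/{fn}.npz')['im']
    P=np.array([*fromplate((.085,0)),.067]);P2=P+[0,0,.005]
    q=proj(fn,[P,P2]);e=(q[1]-q[0])/5
    c=q[0].astype(int);r=(slice(c[1]-26,c[1]+26),slice(c[0]-36,c[0]+36))
    def red(x):
        x=x.astype(float);return np.clip(x[...,0]-np.maximum(x[...,1],x[...,2]),0,255)[r].astype(np.float32)
    A,B=red(a),red(b)
    W=np.eye(2,3,dtype=np.float32)
    cc,W=cv2.findTransformECC(A,B,W,cv2.MOTION_TRANSLATION,(3,200,1e-6),None,3)
    t=W[:,2];print(fn,'shift px',t,'cc',round(cc,4),'px/mm',e,'lift mm',t@e/(e@e))
E
python3 - <<'E'
from h import *
snap('side','sd11');snap('scene','s11')
for r,f in(('sd6','sd7'),('sd6','sd8'),('sd6','sd9'),('sd6','sd10'),('sd6','sd11'),('s5','s7'),('s7','s8'),('s7','s9'),('s7','s10'),('s7','s11')): lift('',r,f)
E
```

```text
sd7 shift px [-0.0033  0.0149] cc 0.9984 px/mm [-0.0163 -0.3189] lift mm -0.04594179018687323
sd8 shift px [-0.0047 -0.0111] cc 0.9916 px/mm [-0.0163 -0.3189] lift mm 0.035491673092272795
sd9 shift px [ 0.0085 -0.0184] cc 0.9915 px/mm [-0.0163 -0.3189] lift mm 0.056064689338172824
sd10 shift px [ 0.0144 -0.7467] cc 0.9903 px/mm [-0.0163 -0.3189] lift mm 2.3333557319646365
sd11 shift px [-0.0446 -1.0154] cc 0.9909 px/mm [-0.0163 -0.3189] lift mm 3.183431767424557
s7 shift px [ 5.5487 -1.7251] cc 0.5146 px/mm [-0.0096 -0.2738] lift mm 5.580813680721064
s8 shift px [-0.0088 -0.0413] cc 0.9846 px/mm [-0.0096 -0.2738] lift mm 0.1516452050093233
s9 shift px [-0.035  -0.1471] cc 0.9795 px/mm [-0.0096 -0.2738] lift mm 0.5412529506223949
s10 shift px [-0.0853 -0.8064] cc 0.9646 px/mm [-0.0096 -0.2738] lift mm 2.9528418343685114
s11 shift px [-0.1371 -1.1172] cc 0.9609 px/mm [-0.0096 -0.2738] lift mm 4.09328513612672
```

```bash
python3 -m pendant '[{"translation":[0,-0.003,0],"rot":[0,0,0],"gripper":0},{"translation":[0,0,0],"rot":[0,0,0],"gripper":0},{"translation":[0,0,0],"rot":[0,0,0],"gripper":0}]'
python3 -m pendant '[{"translation":[0,-0.003,0],"rot":[0,0,0],"gripper":0},{"translation":[0,0,0],"rot":[0,0,0],"gripper":0},{"translation":[0,0,0],"rot":[0,0,0],"gripper":0}]'
python3 - <<'E'
from h import *
need(np.array([*fromplate((-.048,-.0016)),.0527]),PY)
snap('side','sd12');snap('scene','s12')
lift('','sd6','sd12');lift('','s7','s12')
E
```

```text
clock: 23.1
eef_pos: [0.5606, -0.0292, 0.0536]
ee_rot: [0.529, -0.47, 0.529, 0.468]
force: [-12.5, 2.1, -0.3]
width: 0.345
clock: 23.4
eef_pos: [0.5637, -0.0295, 0.0536]
ee_rot: [0.529, -0.47, 0.529, 0.468]
force: [-12.3, 2.2, -0.4]
width: 0.343
t 23.4 tcp [ 0.5637 -0.0295  0.0536] F [-12.3122   2.2113  -0.3813] w 0.343
rotvec(tool) [ 0.0005 -0.0018  0.0012] shift(tool now) [ 0.0009 -0.0005  0.0003] shift(target axes) [ 0.0009 -0.0005  0.0003] world [ 0.0005  0.0003 -0.0009]
sd12 shift px [-0.09   -1.4987] cc 0.99 px/mm [-0.0163 -0.3189] lift mm 4.702458124317297
s12 shift px [-0.212  -1.5869] cc 0.9502 px/mm [-0.0096 -0.2738] lift mm 5.8163561171439735
```

```bash
python3 -m pendant '[{"translation":[0.001,0,0],"rot":[0,0,0],"gripper":0},{"translation":[0,0,0],"rot":[0,0,0],"gripper":0},{"translation":[0,0,0],"rot":[0,0,0],"gripper":0},{"translation":[0,0,0],"rot":[0,0,0],"gripper":0},{"translation":[0,0,0],"rot":[0,0,0],"gripper":0}]'
python3 - <<'E'
from h import *
need(np.array([*fromplate((-.048,-.0016)),.0527]),PY)
snap('side','sd13');snap('scene','s13');wsnap('w13')
lift('','sd6','sd13');lift('','s7','s13')
crop('sd13',235,145,395,240,5,'sd13c');crop('s13',250,130,450,270,4,'s13c')
E
```

```text
clock: 24.0
eef_pos: [0.564, -0.0296, 0.0532]
ee_rot: [0.529, -0.47, 0.529, 0.468]
force: [-14.8, 1.1, 4.1]
width: 0.344
t 24.0 tcp [ 0.564  -0.0296  0.0532] F [-14.8345   1.1296   4.0595] w 0.344
rotvec(tool) [ 0.0005 -0.0018  0.0021] shift(tool now) [ 0.0005 -0.0001  0.0003] shift(target axes) [ 0.0005 -0.0001  0.0003] world [ 0.0001  0.0003 -0.0005]
sd13 shift px [-0.0854 -1.4833] cc 0.99 px/mm [-0.0163 -0.3189] lift mm 4.6534751061994335
s13 shift px [-0.1977 -1.5703] cc 0.9513 px/mm [-0.0096 -0.2738] lift mm 5.753731259954266
```

View pics/sd13c.png

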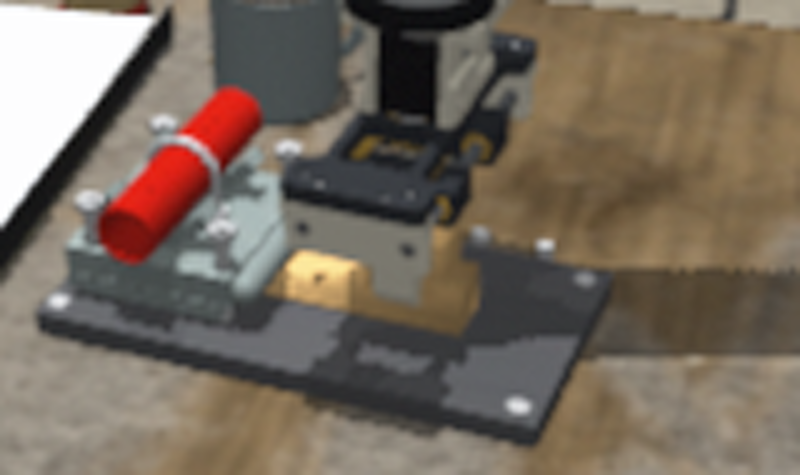

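View pics/s13c.png

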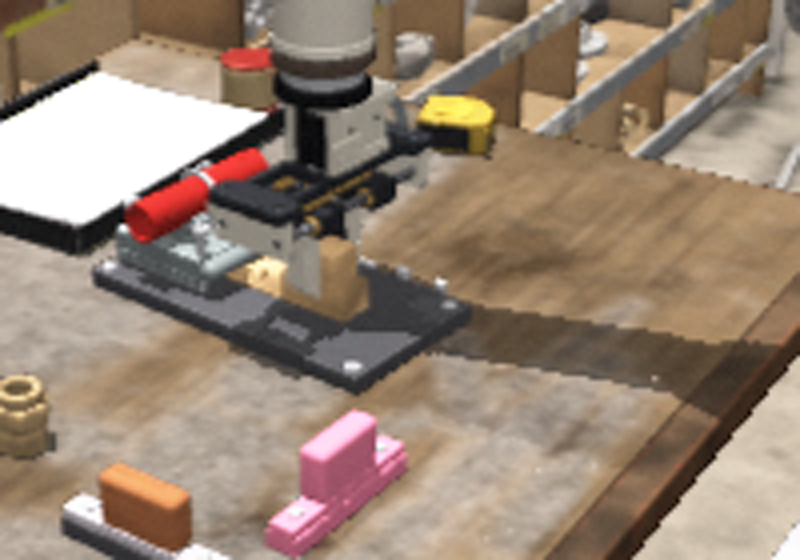

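View pics/w13.png

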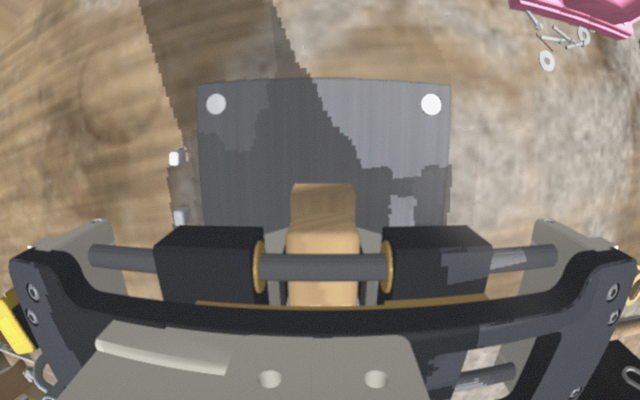

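Run:
```python
from h import *
print(manip.sign_off())
```

```text
the job is handed in; nothing more can be done
None
```

I did the job in the order asked and handed it in at about 24 s, with the gripper still holding the wedge.

- **Chips:** One sideways stroke with the scraper pushed all three off the right side of the plate. The pictures show the plate clear and the chips on the bench, about 20 mm or more from its edge.
- **Scraper:** I set it down upright on the bench, at the spot where it started. The pink look-alike was not touched.
- **Wedge and lift:** The wedge was pushed in along the plate's centre line, to within about 2 mm. The last lift readings were:

| Method | Lift |
|---|---|
| Side camera | 4.65 mm |
| Wedge position | about 5.0 mm |
| Scene camera | 5.75 mm |

 The readings disagree; the scene camera's is the least reliable, because the gripper partly hid the pipe. I stopped there as "about 5 mm".

- **Last forces:** The wedge met about 15 N pushing back, and the plate pushed up on it with about 4 N. The highest push I read was about 27 N.
- **Wedge flatness:** The wedge stuck at first, so I eased off the downward pressure. The gripper then pulled up on the wedge with about 9 N and rose 1.6 mm for about half a second, so its back end may have lifted slightly. I pressed it down again. The gripper ended about 0.6 mm higher than when the wedge was first set on the plate, most likely because the wedge slipped a little in the jaws.
- **Other objects:** I saw no contact between the robot and the saddle, the pipe, the mug, the tape measure, the union or the nut.

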